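Index a welding turntable and set its brake

TASK

Push one of the turntable's black-sleeved arms with a finger to turn the platter until the ear of the sheet-metal tray on it points straight at the torch tip; then push the brake lever beside it over until it is fully against the stop on the side away from the robot, leaving the platter so aligned. Push only: do not take an arm or the lever between the fingers, do not touch the tray, do not shift the torch, and leave the other things on the bench where they are.

Things in the scene. Friction and masses are not known exactly. Their poses are not given: they have to be found in the camera images.
- platter: round dark steel platter, 150 mm diameter, its top 62 mm above the bench, turning about a vertical axis on a base bolted to the bench. Origin on the axis at bench height; x points along the tray's ear, z up. It turns freely either way through the job (end stops only beyond 3.1 rad either side of the base's x axis), needs about 3 N at the arms' sleeves and stays where it is left. The ear starts 0.6 to 2.2 rad counter-clockwise (seen from above) of the torch, so turn clockwise.
- tray: shallow open sheet-metal tray clamped on the platter, 96 x 80 mm, 32 mm high (its top 94 mm above the bench), with one flat rounded ear 36 mm wide on its +x side. Origin under its centre, on the platter's axis. Not to be touched.
- ear_tip (a point): outer end of the ear, 100 mm from the platter's axis, 92 mm above the bench
- torch_tip (a point): tip of the copper torch nozzle, 119 mm from the platter's axis and 106 mm above the bench; the torch slopes up and outward from it to a post (195 mm from the axis, 180 mm high, 16 mm thick) on a flat bar that runs in to the base below the arms, top 31 mm above the bench. Not to be shifted.
- spoke_left (a point): turning arm 60 degrees counter-clockwise (from above) of the ear: level round bar 18 mm thick at the rubber sleeve. This point is on the bar's axis 110 mm from the platter's axis, its x points outward along the bar, z up; the bar runs from 50 mm inward to 40 mm outward of it, its sleeve from 5 mm inward to 40 mm outward. Moves with the platter.
- spoke_rear (a point): turning arm opposite the ear: level round bar 18 mm thick at the rubber sleeve. This point is on the bar's axis 110 mm from the platter's axis, its x points outward along the bar, z up; the bar runs from 50 mm inward to 40 mm outward of it, its sleeve from 5 mm inward to 40 mm outward. Moves with the platter.
- spoke_right (a point): turning arm 60 degrees clockwise of the ear: level round bar 18 mm thick at the rubber sleeve. This point is on the bar's axis 110 mm from the platter's axis, its x points outward along the bar, z up; the bar runs from 50 mm inward to 40 mm outward of it, its sleeve from 5 mm inward to 40 mm outward. Moves with the platter.
- turntable: fixed base: plate 190 x 370 mm, 12 mm thick, reaching from 100 mm on its +y side of the platter's axis to 270 mm on its -y side, with the platter and the brake. Origin on the platter's axis at bench height, z up.
- brake_pivot (a point): vertical pivot of the brake lever on the base plate, 56 mm above the bench, 205 mm from the platter's axis
- brake_grip (a point): middle of the black sleeve of the brake lever, 92 mm from its pivot, on the bar's axis, x outward along the lever, z up; the sleeve is 45 mm long and 18 mm thick, level, its axis 56 mm above the bench. Upright stop posts, 12 mm thick and 68 mm high, stand on both sides of the lever 50 mm from its pivot.
- brake (a joint): angle of the brake lever, rad: 0 released against one stop (starts 0 to 0.12), 0.9 set against the other stop (on the side away from the robot); grows counter-clockwise seen from above. Needs about 2.5 N at the sleeve, stays where it is left.
- tape: black tape measure, 72 x 62 x 36 mm, lying flat on the bench near the turntable. Not part of the job. Origin at bench height, within its outline or close to it.
- offcut: upright steel tube offcut, 42 mm diameter, 85 mm tall, near the turntable. Not part of the job. Origin at bench height, within its outline or close to it.
- square: flat red magnetic welding square (triangle), legs 90 mm, 18 mm thick, near the turntable. Not part of the job. Origin at bench height, within its outline or close to it.
- spray: upright spray can, 58 mm diameter, 190 mm tall, to the right. Not part of the job. Origin at bench height, within its outline or close to it.
- hammer: hammer lying on the bench, 270 mm long, front right. Not part of the job. Origin at bench height, within its outline or close to it.
- spare_tray: loose open sheet-metal tray, 150 x 110 x 50 mm, to the left. Not part of the job. Origin at bench height, within its outline or close to it.
- clamp: F-shaped bar clamp lying flat, about 150 x 75 mm, 20 mm high, to the right. Not part of the job. Origin at bench height, within its outline or close to it.

How it is judged:
By the outcome, as a careful person would: the job done as asked, in the order asked, and still so for the second after the job is handed in, with the robot touching nothing.
It also fails if it takes over 64 s, if anything falls off the work surface, if the arm or the gripper's body presses on something with over 40 N, if the wrist force passes 120 N, or if a joint passes its speed limit or range.

ROBOT

A 6-joint arm with a two-finger parallel gripper is mounted at the origin on the work surface. World frame = base frame: x ahead of the robot, y to its left, z up, the work surface at z = 0. Lengths are in m, angles in rad, forces in N, time in s.
With the tool pointing down it reaches from about 0.25 to 0.775 m from the base axis. Payload 4 kg.
Tool frame: the origin (TCP) lies at the centre of the arm's flange, where the gripper is bolted on; the fingertips stand ahead of it and the grasp point (between the pads) lies 180 mm ahead of it (robot.tcp_to_tips is the z of the fingertips in the tool frame, in m); z points along the fingers, y is the direction in which the jaws open and shut (so a half turn about z gives the same grasp; the last joint's range is limited). The gripper opens to 94 mm and grips with 3 to 60 N. Pads are 16 mm wide; open, the fingers measure 119 mm over their backs; the gripper's body (75 mm by 177 mm) begins 78 mm behind the grasp point.
Start: joints at [1.019, 0.087, 1.371, -0, 1.684, -0.103], TCP at [0.239, 0.496, 0.405] pointing down, gripper open.
Joint ranges: [-3.1, 3.1], [-0.76, 2.03], [0.27, 2.55], [-1.08, 4.22], [0.17, 2.65], [-2.57, 2.57]. Speed limits (rad/s): [2.79, 2.79, 3.14, 3.14, 3.14, 3.14].

INTERFACE

Orientations are given as [roll, pitch, yaw] about the fixed x, y, z axes, in that order (R = Rz(yaw) Ry(pitch) Rx(roll)).
In Python, from bench import robot gives the robot as it stands.
- The arm moves only by the tool move_arm, never from a script. Its argument "increments" is a list that holds one entry, the list of rows, each a list of 7 numbers: the opening, from 0 (shut) to 1 (fully open), then the shift along the tool's x, y, z as a fraction of full scale, then the turn, a rotation vector about the tool's x, y, z as a fraction of full scale. In form: [[[jaw, dx, dy, dz, rx, ry, rz], ...]]. A call has 1 to 8 rows; each row is the pose to reach, as a shift and turn from the pose commanded when the call began, along the tool's axes at that moment; what a row does not reach only later rows make up. Full scale, the value 1, is 0.1 m for a shift and pi/2 rad for a turn. A row lasts 1/12 s, in which the tool goes at most 41.7 mm and 7.16 degrees, less where a joint would pass 70% of its speed; a pose out of reach is approached as far as the arm can. A call with a number of a shift or a turn outside -1 to 1 is refused whole. A call with a gripper value outside its range is refused whole. The fingers move at their own pace and stop on an object; the grip force is fixed at half the most. Time passes only in rows, so rows that repeat a pose let the fingers close. It gives the time, the measured TCP pose, the force and the opening at its end, in the units of the state.
- robot.get_obs(): the state, without advancing time (a new reading comes with each control period).
- robot.snapshot(name): name is "scene" or "top" or "wrist"; returns (picture, depth): 420x560x3 uint8, red, green, blue; 420x560 float32, m along the optical axis (not along the pixel's ray), 0 where there is no reading.
- robot.camera_params(name): a dict with "mtx" (3x3 intrinsics, pixels), "R" (3x3) and "t" (3): a world point X has camera coordinates R X + t. Camera axes: x right, y down, z forward; pixel columns grow to the right and rows downward; lengths in m; the calibration is good to about 2 mm. The wrist camera is an equidistant fisheye: a pixel r from the principal point sees the ray r / f radians off the axis. A picture is of the moment at which its call begins: read the wrist's pose just before it. camera_params takes no time and is no camera call; for the wrist camera it gives the pose at the moment of the call.
- robot.close_job(): hands the job in, once; it reports no verdict.
The state is a dict: "time": time; "joint_positions": joint angles; "qvel": joint speeds; "joint_torque": joint torques, N m; "tool_pos": TCP position; "ee_rot": TCP orientation; "wrist_force": force on the tool from outside, world axes, zero at the start; "wrist_torque": the same for the moment, N m; "width": finger opening in m.
Only numpy, scipy, OpenCV 4.12 (cv2) and the standard library are available. Lean on these libraries where they do the work, as an engineer would, in place of code of your own. Each camera call takes 0.05 s, during which the arm holds its last target.

## Working session

There is one attempt and no reset: what is moved stays moved. The work goes in short steps, Python scripts to look and compute and a tool call to move; the robot and the scene stay as the last step left them, time stands still between calls to the robot, and variables do not carry over. Pictures are saved under pics/ and viewed, and the job is handed in when it is done.

Besides the shell and the picture viewer there is one more tool, called after "Emit:" in YAML: its name, and indented under it one key for each argument. move_arm: Moves the arm, as the interface text tells. Its arguments: {"type":"object","properties":{"increments":{"type":"array","items":{"type":"array","items":{"type":"array","items":{"type":"number","minimum":-1,"maximum":1}}}}},"required":["increments"]}

```bash
ls; mkdir -p pics; python3 - <<'E'
from bench import robot
import cv2
print(robot.get_obs(), robot.tcp_to_tips)
for n in ["top","scene"]:
    p,d=robot.snapshot(n); cv2.imwrite(f"pics/{n}0.png",p[:,:,::-1]); c=robot.camera_params(n); print(n,c)
    import numpy as np; np.save(f"pics/{n}0.npy",d)
E
```

```text
pics
{'time': 0.0, 'joint_positions': array([ 1.01891356e+00,  8.79303727e-02,  1.37224950e+00,  1.21997724e-05,
        1.68359903e+00, -1.03107087e-01]), 'qvel': array([ 0.0014898 , -0.00020343,  0.00064794,  0.00011672, -0.00086378,
       -0.00128616]), 'joint_torque': array([-4.06255663e-05, -3.40173733e+01, -3.02430582e+01,  7.17505161e-02,
        3.27609479e-02, -1.97909148e-04]), 'tool_pos': array([0.23856803, 0.49543402, 0.40351958]), 'ee_rot': array([-3.13941926e+00, -2.37079919e-04,  2.69281808e+00]), 'wrist_force': array([-0.18451281,  0.30666025, -0.29736943]), 'wrist_torque': array([-0.01019487,  0.00419876, -0.04285629]), 'width': 0.09422203607014325} 0.1992
top {'mtx': array([[436.66931655,   0.        , 277.40077738],
       [  0.        , 436.66931655, 212.21672429],
       [  0.        ,   0.        ,   1.        ]]), 'R': array([[ 0.02596293, -0.99961451,  0.00983632],
       [-0.98809116, -0.02715397, -0.1514547 ],
       [ 0.15166342, -0.00578698, -0.98841526]]), 't': array([0.00418439, 0.5712984 , 1.20726564])}
scene {'mtx': array([[398.79939579,   0.        , 276.92083491],
       [  0.        , 398.79939579, 213.061211  ],
       [  0.        ,   0.        ,   1.        ]]), 'R': array([[ 0.87400711,  0.48573268,  0.01324116],
       [ 0.31264406, -0.54128054, -0.7805569 ],
       [-0.37197481,  0.68635205, -0.62494448]]), 't': array([-0.48512754, -0.09155227,  1.30935892])}
```

View pics/top0.png

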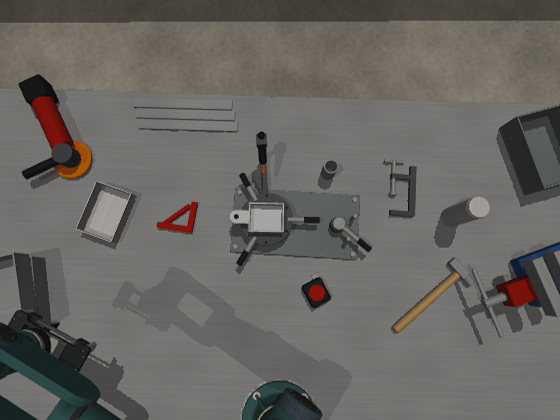

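View pics/scene0.png

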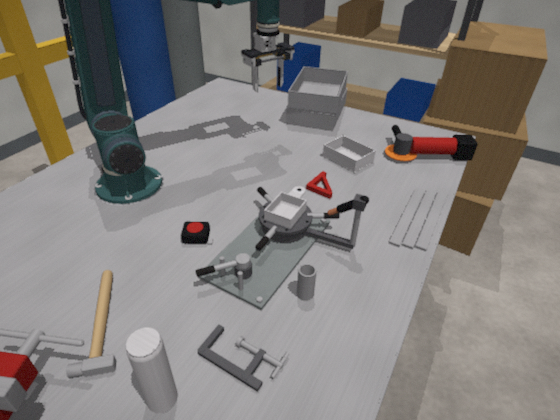

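```bash
cat > h.py <<'E'
import numpy as np, cv2
from bench import robot
def world(name,d):
    c=robot.camera_params(name); K=c["mtx"]
    v,u=np.mgrid[0:d.shape[0],0:d.shape[1]]
    P=np.stack([(u-K[0,2])/K[0,0]*d,(v-K[1,2])/K[1,1]*d,d],-1)
    return (P-c["t"])@c["R"]
def proj(name,X):
    c=robot.camera_params(name); P=np.atleast_2d(X)@c["R"].T+c["t"]; q=P@c["mtx"].T
    return q[:,:2]/q[:,2:]
E
python3 - <<'E'
from h import *
for n,(r0,r1,c0,c1) in dict(top=(120,290,200,400),scene=(170,310,180,390)).items():
    im=cv2.imread(f"pics/{n}0.png")[r0:r1,c0:c1]
    cv2.imwrite(f"pics/{n}0z.png",cv2.resize(im,None,fx=3.8,fy=3.5,interpolation=cv2.INTER_CUBIC)[:600,:800])
d=np.load("pics/top0.npy"); W=world("top",d)
for u,v in [(237,217),(266,203),(250,219),(318,219),(242,262),(244,180),(338,224),(366,247),(350,200),(350,254),(316,293),(262,140)]:
    print(u,v,W[v,u].round(4))
h=W[...,2]
R=np.zeros(h.shape,bool); R[120:290,200:400]=1
m=R&(abs(h-.092)<.008)
hh=np.clip(h/0.2*255,0,255).astype(np.uint8)[120:290,200:400]
cv2.imwrite("pics/top0h.png",cv2.resize(cv2.applyColorMap(hh,cv2.COLORMAP_JET),None,fx=4,fy=3.5,interpolation=0))
E
```

```text
237 217 [0.5473 0.1303 0.0912]
266 203 [0.5882 0.0518 0.0932]
250 219 [0.5462 0.0959 0.0656]
318 219 [ 0.5518 -0.0952  0.0628]
242 262 [0.4259 0.114  0.0621]
244 180 [0.6576 0.1169 0.0657]
338 224 [ 0.5393 -0.1518  0.0618]
366 247 [ 0.4765 -0.2299  0.064 ]
350 200 [ 0.6192 -0.1952  0.0067]
350 254 [ 0.4591 -0.1944  0.0118]
316 293 [ 0.3461 -0.0943  0.0408]
262 140 [0.7402 0.0655 0.1789]
```

View pics/top0z.png

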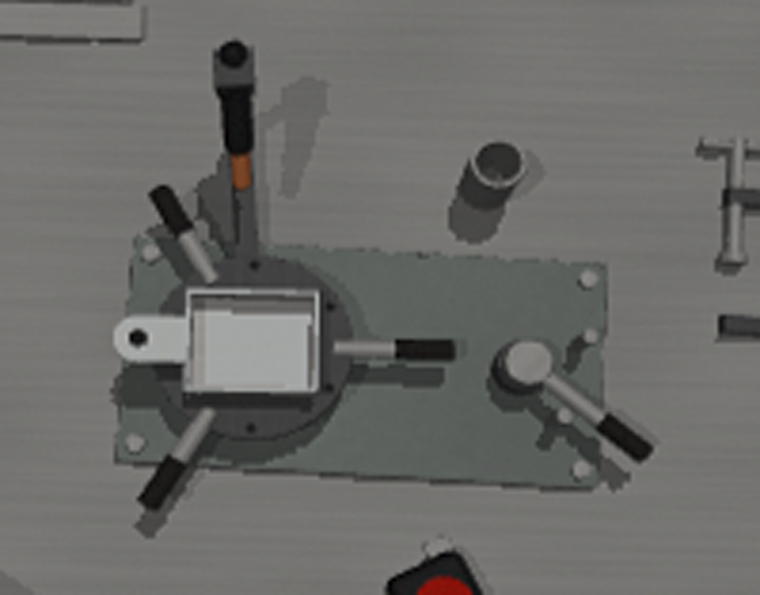

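View pics/scene0z.png

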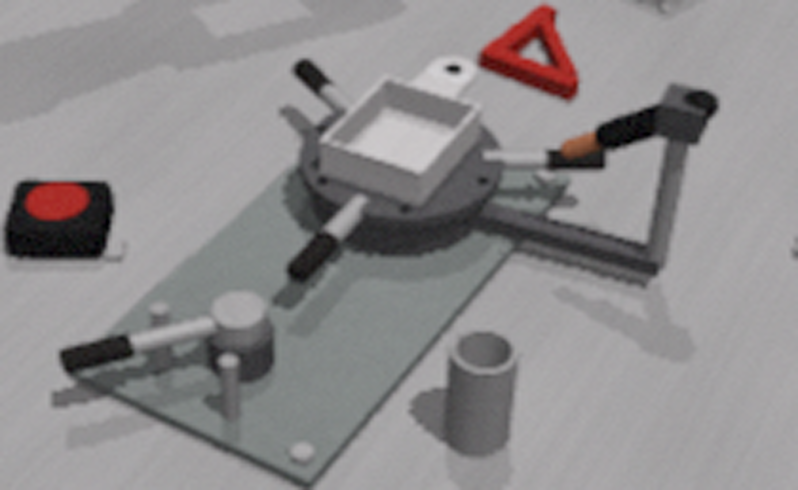

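View pics/top0h.png

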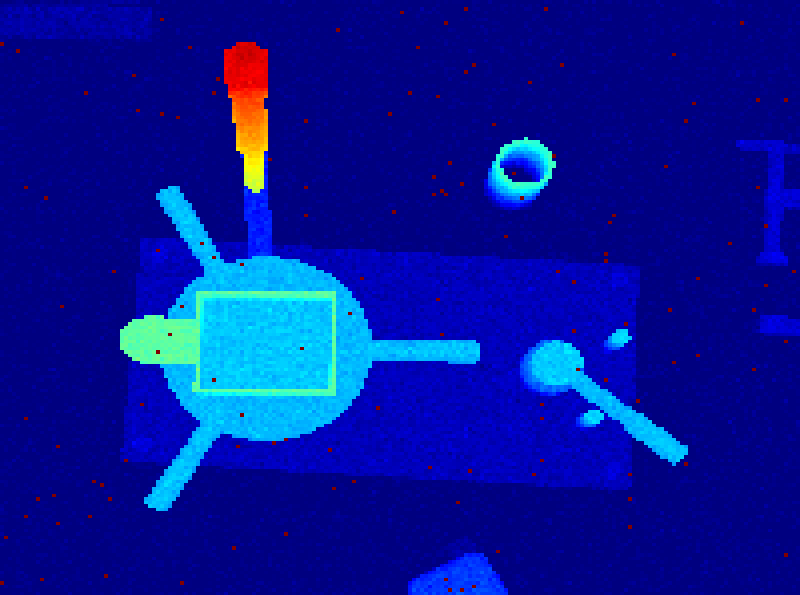

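```bash
cat >> h.py <<'E'
from scipy.optimize import least_squares
def analyse(d,ax0=(0.549,0.04),name="top"):
    W=world(name,d); h=W[...,2]; P=W[...,:2]
    ok=(d>0)
    def rng(c): return np.hypot(*(P-c).transpose(2,0,1))
    c=np.array(ax0)
    out={}
    r=rng(c)
    # platter silhouette circle: use boundary of z in .05-.075, r<.08
    for it in range(3):
        r=rng(c); a=np.arctan2(P[...,1]-c[1],P[...,0]-c[0])
        pl=ok&(abs(h-.061)<.008)&(r<.085)
        m=(ok&(h>.045)&(h<.12)&(r<.085)).astype(np.uint8)
        cn=max(cv2.findContours(m,0,1)[0],key=cv2.contourArea)[:,0]
        q=P[cn[:,1],cn[:,0]]; hz=h[cn[:,1],cn[:,0]]
        g=(abs(hz-.062)<.006)&(np.hypot(*(q-c).T)<.079); q=q[g]
        f=least_squares(lambda p:np.hypot(*(q-p[:2]).T)-p[2],[*c,.075],loss="soft_l1",f_scale=.002)
        c=f.x[:2]
    out["axis"]=c; out["rad"]=f.x[2]
    r=rng(c)
    # arms
    m=ok&(r>.085)&(r<.155)&(abs(h-.062)<.012)
    n,l=cv2.connectedComponents(m.astype(np.uint8))
    arms=[]
    for i in range(1,n):
        k=l==i
        if k.sum()>40 and k.sum()<400:
            q=P[k]; mu=q.mean(0); v=np.linalg.svd(q-mu)[2][0]; v*=np.sign(v@(mu-c))
            arms.append((np.degrees(np.arctan2(*(mu-c)[::-1])).round(2),np.degrees(np.arctan2(*v[::-1])).round(2),k.sum(),h[k].mean().round(4),np.hypot(*(q-c).T).max().round(4), (mu.round(4)), (np.cross(mu-c,v)).round(4)))
    out["arms"]=arms
    k=ok&(r>.07)&(r<.11)&(abs(h-.092)<.008); q=P[k]; mu=np.median(q,0)
    out["ear"]=(np.degrees(np.arctan2(*(q.mean(0)-c)[::-1])),k.sum(),np.hypot(*(q-c).T).max())
    k=ok&(r>.11)&(r<.22)&(h>.1)&(h<.2); q=P[k]; mu=q.mean(0); v=np.linalg.svd(q-mu)[2][0]; v*=np.sign(v@(mu-c))
    out["torch"]=(np.degrees(np.arctan2(*(mu-c)[::-1])),np.degrees(np.arctan2(*v[::-1])),k.sum(),np.hypot(*(q-c).T).min(),np.hypot(*(q-c).T).max())
    tip=k&(r<.135); out["tip"]=(np.degrees(np.arctan2(*(P[tip].mean(0)-c)[::-1])),P[tip].mean(0),tip.sum())
    return out,W
E
python3 - <<'E'
from h import *
d=np.load("pics/top0.npy")
o,W=analyse(d)
for k,v in o.items(): print(k,v)
P=W[...,:2];h=W[...,2]
c=o["axis"]
pv=np.array([.539,-.152]); r=np.hypot(*(P-pv).transpose(2,0,1))
k=(r>.03)&(r<.13)&(abs(h-.06)<.012)&(P[...,0]<.535)
n,l=cv2.connectedComponents(k.astype(np.uint8))
for i in range(1,n):
    q=P[l==i]; 
    if len(q)>8: print(len(q),q.mean(0),h[l==i].mean(),q.min(0),q.max(0),np.degrees(np.arctan2(*np.linalg.svd(q-q.mean(0))[2][0][::-1])))
k=(r<.03)&(abs(h-.062)<.012); print(P[k].mean(0),h[k].mean())
k=(r>.035)&(r<.06)&(h>.03)&(P[...,0]>.545);print(P[k].mean(0),h[k].max())
E
```

```text
axis [0.54864474 0.05094773]
rad 0.0737131432116611
arms [(np.float64(30.51), np.float64(30.51), np.int64(135), np.float64(0.0618), np.float64(0.1491), array([0.6503, 0.1109]), np.float64(-0.0)), (np.float64(-89.72), np.float64(-90.43), np.int64(144), np.float64(0.0622), np.float64(0.1496), array([ 0.5492, -0.0679]), np.float64(-0.0015)), (np.float64(150.52), np.float64(150.15), np.int64(145), np.float64(0.0624), np.float64(0.1496), array([0.4456, 0.1092]), np.float64(-0.0007))]
ear (np.float64(90.1283315961678), np.int64(130), np.float64(0.0988180006095062))
torch (np.float64(4.982294447333514), np.float64(5.322710708450152), np.int64(343), np.float64(0.11739825856679634), np.float64(0.21339630278866378))
tip (np.float64(5.004605944973235), array([0.67459799, 0.06197742]), np.int64(36))
193 [ 0.49362202 -0.20773908] 0.062130780989183634 [ 0.46324068 -0.24569511] [ 0.52615529 -0.17321282] -125.35824628186633
[ 0.5384178  -0.15543283] 0.06436327045147602
[ 0.55904024 -0.16979378] 0.07092065936356624
```

Emit:
move_arm:
  increments:
    - [[0,-0.25,-0.22,0,0,0,0.08],[0,-0.5,-0.44,0,0,0,0.15],[0,-0.75,-0.66,0,0,0,0.22],[0,-1,-0.87,0,0,0,0.3],[0,-1,-0.87,0,0,0,0.37],[0,-1,-0.87,0,0,0,0.45],[0,-1,-0.87,0,0,0,0.52],[0,-1,-0.87,0,0,0,0.52]]

```text
time: 0.77
tool_pos: [0.2911, 0.3734, 0.4042]
ee_rot: [-3.141, 0.0, 1.873]
wrist_force: [0.1, -0.0, -0.0]
width: 0.0441
```

```bash
cat > plan.py <<'E'
import sys
from h import *
from scipy.spatial.transform import Rotation as Ro
def plan(x,y,z,yaw):
    o=robot.get_obs(); R=Ro.from_euler('xyz',o["ee_rot"]); T=Ro.from_euler('xyz',[np.pi,0,yaw])
    print("t",round(o["time"],2),"pos",o["tool_pos"].round(4),"rpy",o["ee_rot"].round(3),"q",o["joint_positions"].round(2),"F",o["wrist_force"].round(1))
    d=R.inv().apply(np.array([x,y,z])-o["tool_pos"])/.1; w=(R.inv()*T).as_rotvec()/(np.pi/2)
    print("row",d.round(3),w.round(3))
def spoke(theta_deg,off,R=.125,c=(.5486,.0507)):
    t=np.radians(theta_deg); u=np.array([np.cos(t),np.sin(t)]); n=np.array([-u[1],u[0]])
    return (*(np.array(c)+R*u+off*n),t-np.pi/2)
E
python3 - <<'E'
from plan import *
x,y,yaw=spoke(150.3,.045); print(x,y,yaw); plan(x,y,.32,yaw)
E
```

```text
0.41772542061576773 0.0735439154043323 1.052433538952581
t 0.77 pos [0.2911 0.3734 0.4042] rpy [-3.141  0.     1.873] q [ 0.79 -0.08  1.54  0.    1.68  0.49] F [ 0.1 -0.  -0. ]
row [-3.239  0.316  0.843] [-0.     0.     0.523]
```

Emit:
move_arm:
  increments:
    - [[0,-0.25,0.02,0,0,0,0.07],[0,-0.5,0.05,0,0,0,0.14],[0,-0.75,0.07,0,0,0,0.21],[0,-1,0.1,0,0,0,0.28],[0,-1,0.1,0,0,0,0.35],[0,-1,0.1,0,0,0,0.42],[0,-1,0.1,0,0,0,0.52],[0,-1,0.1,0,0,0,0.52]]

```text
time: 1.43
tool_pos: [0.3306, 0.2812, 0.4043]
ee_rot: [-3.141, 0.001, 1.057]
wrist_force: [-0.8, -0.4, 0.6]
width: 0.0007
```

```bash
python3 - <<'E'
from plan import *
x,y,yaw=spoke(150.3,.045); plan(x,y,.32,yaw)
E
```

```text
t 1.43 pos [0.3306 0.2812 0.4043] rpy [-3.141e+00  1.000e-03  1.057e+00] q [ 0.57 -0.17  1.62  0.    1.69  1.09] F [-0.8 -0.4  0.6]
row [-1.381  1.779  0.844] [-0.     0.     0.003]
```

Emit:
move_arm:
  increments:
    - [[0,-0.25,0.3,0,0,0,0],[0,-0.5,0.6,0,0,0,0],[0,-0.75,1,0,0,0,0],[0,-0.75,1,0,0,0,0]]

```text
time: 1.77
tool_pos: [0.3827, 0.1631, 0.4043]
ee_rot: [3.139, 0.002, 1.056]
wrist_force: [0.0, -0.4, -0.7]
width: 0.0005
```

Emit:
move_arm:
  increments:
    - [[0,-0.2,0.3,0.3,0,0,0],[0,-0.4,0.6,0.6,0,0,0],[0,-0.6,0.78,0.84,0,0,0],[0,-0.63,0.78,0.84,0,0,0],[0,-0.63,0.78,0.84,0,0,0]]

```text
time: 2.18
tool_pos: [0.4177, 0.0729, 0.3182]
ee_rot: [-3.136, 0.003, 1.058]
wrist_force: [0.1, -0.2, -0.2]
width: 0.0004
```

```bash
python3 - <<'E'
from plan import *
x,y,yaw=spoke(150.3,.045); plan(x,y,.236,yaw)
p,d=robot.snapshot("wrist"); cv2.imwrite("pics/w1.png",p[:,:,::-1])
p,d=robot.snapshot("top"); cv2.imwrite("pics/t1.png",cv2.resize(p[120:290,200:400,::-1],None,fx=3.8,fy=3.5))
E
```

```text
t 2.18 pos [0.4177 0.0729 0.3182] rpy [-3.136e+00  3.000e-03  1.058e+00] q [ 0.04 -0.16  1.78  0.    1.53  0.55] F [ 0.1 -0.2 -0.2]
row [0.008 0.002 0.822] [-0.003  0.002  0.003]
```

View pics/w1.png

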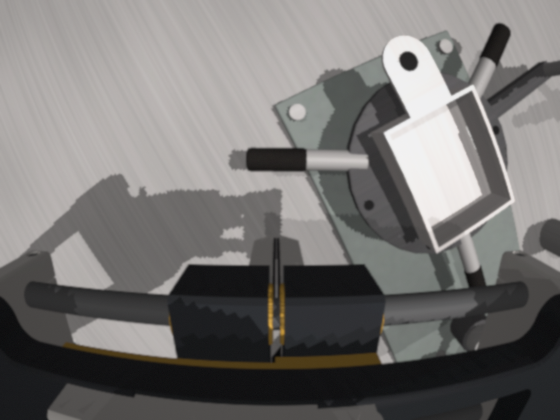

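View pics/t1.png

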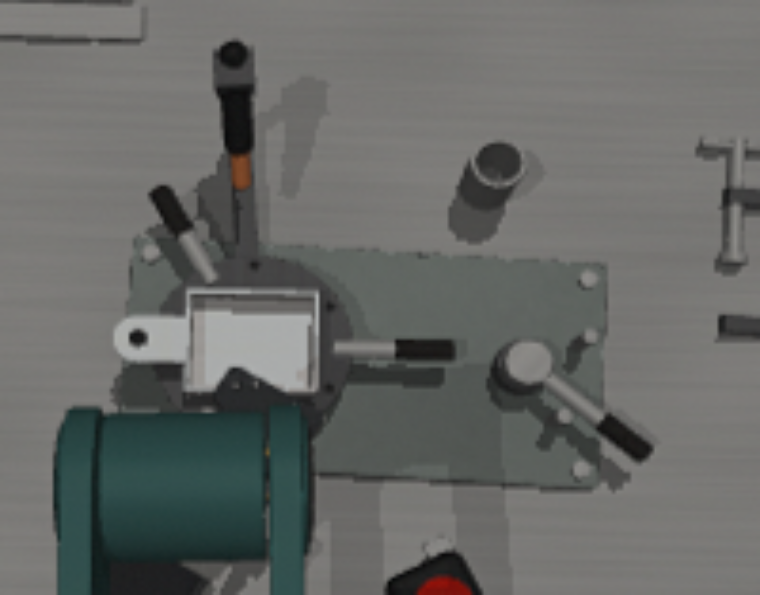

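```bash
python3 - <<'E'
from plan import *
c=robot.camera_params("wrist"); p=-c["R"].T@c["t"]; o=robot.get_obs(); R=Ro.from_euler('xyz',o["ee_rot"])
print(p, R.inv().apply(p-o["tool_pos"]), c["mtx"])
E
```

```text
[0.45050703 0.13106926 0.30138613] [0.06499887 0.00051282 0.02012264] [[325.1922621    0.         275.99209292]
 [  0.         325.1922621  211.1941923 ]
 [  0.           0.           1.        ]]
```

Emit:
move_arm:
  increments:
    - [[0,0,0,0.2,0,0,0],[0,0,0,0.4,0,0,0],[0,0,0,0.6,0,0,0],[0,0,0,0.82,0,0,0],[0,0,0,0.82,0,0,0],[0,0,0,0.82,0,0,0]]

```text
time: 2.78
tool_pos: [0.4182, 0.0752, 0.2395]
ee_rot: [-3.141, -0.001, 1.062]
wrist_force: [0.5, 0.3, 1.6]
width: 0.0006
```

```bash
python3 - <<'E'
from plan import *
for th,off in [(150.3,.02),(140,.017),(130,.017),(120,.017),(110,.017),(100,.017)]:
    x,y,yaw=spoke(th,off); print(th,end=' ');plan(x,y,.236,yaw)
E
```

```text
150.3 t 2.78 pos [0.4182 0.0752 0.2395] rpy [-3.141e+00 -1.000e-03  1.062e+00] q [ 0.04 -0.1   1.89  0.    1.35  0.55] F [0.5 0.3 1.6]
row [0.233 0.007 0.035] [-0.    -0.     0.006]
140 t 2.78 pos [0.4182 0.0752 0.2395] rpy [-3.141e+00 -1.000e-03  1.062e+00] q [ 0.04 -0.1   1.89  0.    1.35  0.55] F [0.5 0.3 1.6]
row [ 0.489 -0.001  0.035] [-0.   -0.    0.12]
130 t 2.78 pos [0.4182 0.0752 0.2395] rpy [-3.141e+00 -1.000e-03  1.062e+00] q [ 0.04 -0.1   1.89  0.    1.35  0.55] F [0.5 0.3 1.6]
row [0.707 0.03  0.035] [-0.    -0.     0.232]
120 t 2.78 pos [0.4182 0.0752 0.2395] rpy [-3.141e+00 -1.000e-03  1.062e+00] q [ 0.04 -0.1   1.89  0.    1.35  0.55] F [0.5 0.3 1.6]
row [0.916 0.098 0.035] [-0.    -0.     0.343]
110 t 2.78 pos [0.4182 0.0752 0.2395] rpy [-3.141e+00 -1.000e-03  1.062e+00] q [ 0.04 -0.1   1.89  0.    1.35  0.55] F [0.5 0.3 1.6]
row [1.11  0.202 0.035] [-0.    -0.     0.454]
100 t 2.78 pos [0.4182 0.0752 0.2395] rpy [-3.141e+00 -1.000e-03  1.062e+00] q [ 0.04 -0.1   1.89  0.    1.35  0.55] F [0.5 0.3 1.6]
row [1.283 0.337 0.035] [-0.    -0.     0.565]
```

Emit:
move_arm:
  increments:
    - [[0,0.12,0,0.03,0,0,0],[0,0.23,0,0.03,0,0,0.01],[0,0.32,0,0.03,0,0,0.03],[0,0.41,0,0.03,0,0,0.075],[0,0.49,0,0.03,0,0,0.12],[0,0.56,0.01,0.03,0,0,0.155],[0,0.63,0.02,0.03,0,0,0.19],[0,0.71,0.03,0.03,0,0,0.23]]

```text
time: 3.45
tool_pos: [0.4561, 0.1356, 0.2377]
ee_rot: [3.141, -0.001, 0.696]
wrist_force: [-2.8, -2.0, 1.1]
width: 0.0003
```

```bash
python3 - <<'E'
from plan import *
for th in [125,120,115,110,105,100,95,90]:
    x,y,yaw=spoke(th,.017); print(th,end=' ');plan(x,y,.236,yaw)
p,d=robot.snapshot("top"); cv2.imwrite("pics/t2.png",cv2.resize(p[120:290,200:400,::-1],None,fx=3.8,fy=3.5))
o,W=analyse(d); print(o)
E
```

```text
125 t 3.45 pos [0.4561 0.1356 0.2377] rpy [ 3.141e+00 -1.000e-03  6.960e-01] q [ 0.17  0.02  1.78 -0.    1.34  1.04] F [-2.8 -2.   1.1]
row [ 0.102 -0.015  0.017] [ 0.    -0.     0.054]
120 t 3.45 pos [0.4561 0.1356 0.2377] rpy [ 3.141e+00 -1.000e-03  6.960e-01] q [ 0.17  0.02  1.78 -0.    1.34  1.04] F [-2.8 -2.   1.1]
row [ 0.212 -0.016  0.017] [ 0.   -0.    0.11]
115 t 3.45 pos [0.4561 0.1356 0.2377] rpy [ 3.141e+00 -1.000e-03  6.960e-01] q [ 0.17  0.02  1.78 -0.    1.34  1.04] F [-2.8 -2.   1.1]
row [ 0.322 -0.007  0.017] [ 0.    -0.     0.165]
110 t 3.45 pos [0.4561 0.1356 0.2377] rpy [ 3.141e+00 -1.000e-03  6.960e-01] q [ 0.17  0.02  1.78 -0.    1.34  1.04] F [-2.8 -2.   1.1]
row [0.431 0.012 0.017] [ 0.    -0.001  0.221]
105 t 3.45 pos [0.4561 0.1356 0.2377] rpy [ 3.141e+00 -1.000e-03  6.960e-01] q [ 0.17  0.02  1.78 -0.    1.34  1.04] F [-2.8 -2.   1.1]
row [0.537 0.04  0.018] [ 0.    -0.001  0.277]
100 t 3.45 pos [0.4561 0.1356 0.2377] rpy [ 3.141e+00 -1.000e-03  6.960e-01] q [ 0.17  0.02  1.78 -0.    1.34  1.04] F [-2.8 -2.   1.1]
row [0.641 0.077 0.018] [ 0.    -0.001  0.3
[... 372 characters left out ...]
is': array([0.55026558, 0.04851468]), 'rad': np.float64(0.07191077285280943), 'arms': [(np.float64(11.82), np.float64(12.32), np.int64(125), np.float64(0.0625), np.float64(0.1477), array([0.6634, 0.0722]), np.float64(0.001)), (np.float64(-111.09), np.float64(-109.89), np.int64(139), np.float64(0.0625), np.float64(0.148), array([ 0.5082, -0.0606]), np.float64(0.0024))], 'ear': (np.float64(71.79592437279656), np.int64(136), np.float64(0.10094057398380575)), 'torch': (np.float64(64.22463628696862), np.float64(-18.19781906100461), np.int64(605), np.float64(0.11621569646118797), np.float64(0.2197096675286609)), 'tip': (np.float64(6.086698519218236), array([0.67565634, 0.06188564]), np.int64(40))}
```

View pics/t2.png

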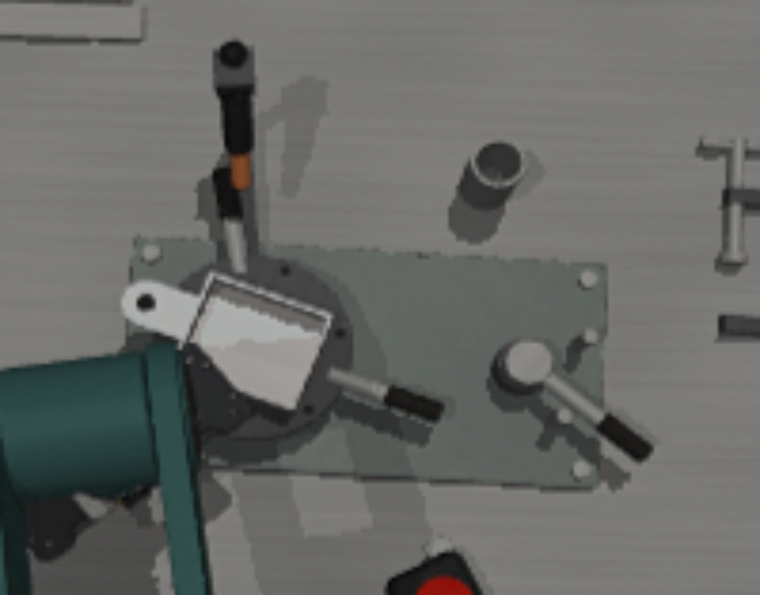

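Emit:
move_arm:
  increments:
    - [[0,0.1,-0.01,0,0,0,0.05],[0,0.21,-0.02,0,0,0,0.11],[0,0.32,-0.01,0,0,0,0.165],[0,0.43,0.01,0,0,0,0.22],[0,0.54,0.04,0,0,0,0.28],[0,0.64,0.08,0,0,0,0.33],[0,0.74,0.12,0,0,0,0.39],[0,0.74,0.12,0,0,0,0.39]]

```text
time: 4.17
tool_pos: [0.5219, 0.1741, 0.2377]
ee_rot: [-3.14, -0.005, 0.086]
wrist_force: [0.0, 0.3, 0.9]
width: 0.0005
```

```bash
python3 - <<'E'
from plan import *
for th in [90,85,80,75,70,67]:
    x,y,yaw=spoke(th,.017); print(th,end=' ');plan(x,y,.236,yaw)
p,d=robot.snapshot("top"); cv2.imwrite("pics/t3.png",cv2.resize(p[120:290,200:400,::-1],None,fx=3.8,fy=3.5))
p,d=robot.snapshot("wrist"); cv2.imwrite("pics/w3.png",p[:,:,::-1])
E
```

```text
90 t 4.17 pos [0.5219 0.1741 0.2377] rpy [-3.14  -0.005  0.086] q [0.22 0.18 1.61 0.   1.35 1.7 ] F [0.  0.3 0.9]
row [ 0.098 -0.007  0.017] [-0.001 -0.003  0.055]
85 t 4.17 pos [0.5219 0.1741 0.2377] rpy [-3.14  -0.005  0.086] q [0.22 0.18 1.61 0.   1.35 1.7 ] F [0.  0.3 0.9]
row [ 0.208 -0.008  0.018] [-0.001 -0.003  0.11 ]
80 t 4.17 pos [0.5219 0.1741 0.2377] rpy [-3.14  -0.005  0.086] q [0.22 0.18 1.61 0.   1.35 1.7 ] F [0.  0.3 0.9]
row [0.318 0.001 0.018] [-0.001 -0.003  0.166]
75 t 4.17 pos [0.5219 0.1741 0.2377] rpy [-3.14  -0.005  0.086] q [0.22 0.18 1.61 0.   1.35 1.7 ] F [0.  0.3 0.9]
row [0.427 0.02  0.019] [-0.001 -0.003  0.221]
70 t 4.17 pos [0.5219 0.1741 0.2377] rpy [-3.14  -0.005  0.086] q [0.22 0.18 1.61 0.   1.35 1.7 ] F [0.  0.3 0.9]
row [0.533 0.048 0.019] [-0.001 -0.003  0.277]
67 t 4.17 pos [0.5219 0.1741 0.2377] rpy [-3.14  -0.005  0.086] q [0.22 0.18 1.61 0.   1.35 1.7 ] F [0.  0.3 0.9]
row [0.596 0.069 0.02 ] [-0.002 -0.003  0.31 ]
```

View pics/t3.png

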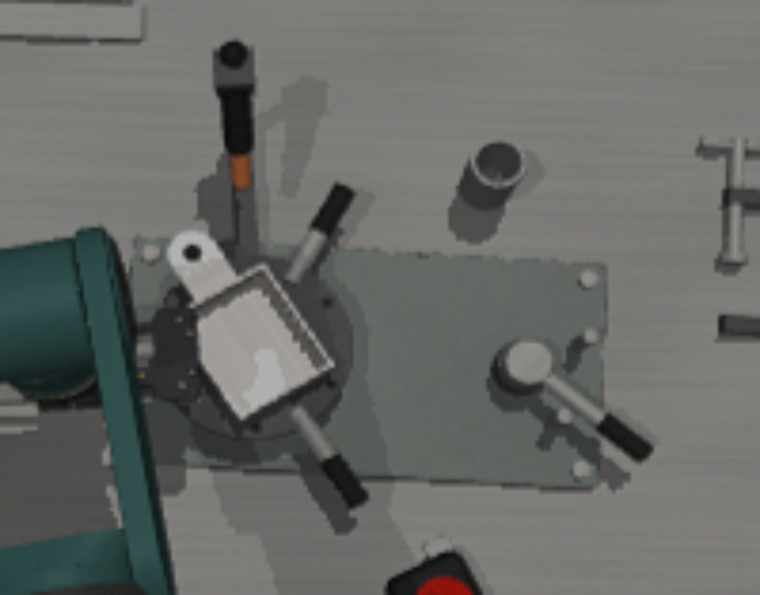

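View pics/w3.png

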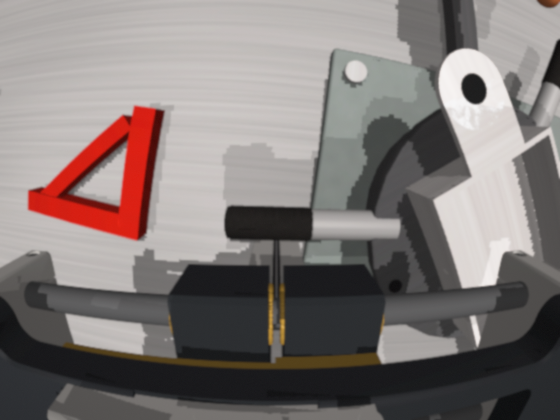

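Emit:
move_arm:
  increments:
    - [[0,0.1,0,0,0,0,0.05],[0,0.2,0,0,0,0,0.1],[0,0.29,0,0,0,0,0.15],[0,0.36,0.01,0,0,0,0.19],[0,0.42,0.02,0,0,0,0.22],[0,0.47,0.03,0,0,0,0.25],[0,0.5,0.04,0,0,0,0.265],[0,0.5,0.04,0,0,0,0.265]]

```text
time: 4.93
tool_pos: [0.5701, 0.1734, 0.2361]
ee_rot: [-3.14, -0.0, -0.329]
wrist_force: [-0.3, 0.6, 0.2]
width: 0.0006
```

```bash
cat > look.py <<'E'
import sys
from plan import *
n=sys.argv[1]
o=robot.get_obs(); print(o["time"],o["tool_pos"].round(4),o["ee_rot"].round(3),o["wrist_force"].round(1))
p,d=robot.snapshot("top"); np.save(f"pics/t{n}.npy",d)
cv2.imwrite(f"pics/t{n}.png",cv2.resize(p[120:290,200:400,::-1],None,fx=4,fy=3.5,interpolation=cv2.INTER_CUBIC))
W=world("top",d);h=W[...,2];P=W[...,:2];c=np.array([.5488,.0505]);r=np.hypot(*(P-c).transpose(2,0,1))
a=np.degrees(np.arctan2(P[...,1]-c[1],P[...,0]-c[0]))
for nm,lo,hi in [("right",-100,-20),("rear",-179,-100),("left",40,100)]:
    k=(r>.085)&(r<.147)&(abs(h-.062)<.01)&(a>lo)&(a<hi); q=P[k]
    if k.sum()<20: continue
    mu=q.mean(0); v=np.linalg.svd(q-mu)[2][0]; v*=np.sign(v@(mu-c)); print(nm,k.sum(),np.degrees(np.arctan2(*(mu-c)[::-1])).round(2),np.degrees(np.arctan2(*v[::-1])).round(2))
k=(r>.072)&(r<.102)&(abs(h-.092)<.008)&(abs(a-5)<40); q=P[k]; mu=q.mean(0)
print("ear",k.sum(),np.degrees(np.arctan2(*(mu-c)[::-1])).round(2),r[k].max())
k=(r>.10)&(r<.215)&(h>.1)&(h<.2)&(abs(a-5)<15); q=P[k]; mu=q.mean(0); v=np.linalg.svd(q-mu)[2][0]; v*=np.sign(v@(mu-c))
print("torch",k.sum(),np.degrees(np.arctan2(*(mu-c)[::-1])).round(2),np.degrees(np.arctan2(*v[::-1])).round(2))
E
python3 look.py 4; python3 - <<'E'
from plan import *
for th in [70,68,66,65]:
    x,y,yaw=spoke(th,.017); print(th,end=' ');plan(x,y,.236,yaw)
E
```

```text
4.9333 [0.5701 0.1734 0.2361] [-3.14  -0.    -0.329] [-0.3  0.6  0.2]
right 131 -47.81 -48.16
rear 138 -167.93 -167.29
ear 115 12.57 0.1004083845553502
torch 341 5.12 5.33
70 t 4.98 pos [0.57   0.1732 0.236 ] rpy [-3.141 -0.    -0.329] q [0.2  0.28 1.49 0.   1.37 2.1 ] F [-0.6  0.9  0.6]
row [ 0.048 -0.025  0.   ] [-0.    -0.     0.013]
68 t 4.98 pos [0.57   0.1732 0.236 ] rpy [-3.141 -0.    -0.329] q [0.2  0.28 1.49 0.   1.37 2.1 ] F [-0.6  0.9  0.6]
row [ 0.092 -0.029  0.   ] [-0.    -0.     0.035]
66 t 4.98 pos [0.57   0.1732 0.236 ] rpy [-3.141 -0.    -0.329] q [0.2  0.28 1.49 0.   1.37 2.1 ] F [-0.6  0.9  0.6]
row [ 0.136 -0.032  0.   ] [-0.    -0.     0.057]
65 t 4.98 pos [0.57   0.1732 0.236 ] rpy [-3.141 -0.    -0.329] q [0.2  0.28 1.49 0.   1.37 2.1 ] F [-0.6  0.9  0.6]
row [ 0.158 -0.033  0.   ] [-0.    -0.     0.068]
```

View pics/t4.png

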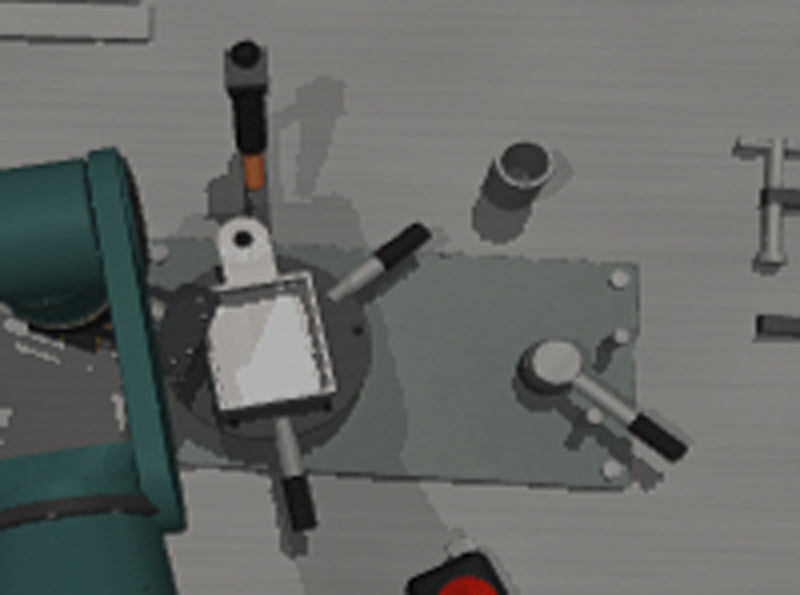

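Emit:
move_arm:
  increments:
    - [[0,0.03,-0.01,0,0,0,0.01],[0,0.06,-0.02,0,0,0,0.02],[0,0.09,-0.03,0,0,0,0.035],[0,0.12,-0.03,0,0,0,0.05],[0,0.135,-0.03,0,0,0,0.06],[0,0.135,-0.03,0,0,0,0.06]]

```text
time: 5.48
tool_pos: [0.5844, 0.1711, 0.2356]
ee_rot: [-3.142, -0.001, -0.426]
wrist_force: [-2.2, -0.8, 0.0]
width: 0.0005
```

```bash
python3 look.py 5; python3 - <<'E'
from plan import *
for th in [66,65,64]:
    x,y,yaw=spoke(th,.017); print(th,end=' ');plan(x,y,.236,yaw)
p,d=robot.snapshot("wrist"); cv2.imwrite("pics/w5.png",p[:,:,::-1])
E
```

```text
5.4833 [0.5844 0.1711 0.2356] [-3.142e+00 -1.000e-03 -4.260e-01] [-2.2 -0.8  0. ]
right 128 -54.48 -54.83
rear 145 -174.55 -174.71
ear 116 5.83 0.09978600579652996
torch 341 5.16 5.43
66 t 5.53 pos [0.5844 0.1712 0.2356] rpy [-3.141e+00 -1.000e-03 -4.260e-01] q [ 0.19  0.3   1.46 -0.    1.38  2.19] F [-0.4  0.2  0.3]
row [-0.007 -0.004 -0.004] [-0.    -0.001 -0.004]
65 t 5.53 pos [0.5844 0.1712 0.2356] rpy [-3.141e+00 -1.000e-03 -4.260e-01] q [ 0.19  0.3   1.46 -0.    1.38  2.19] F [-0.4  0.2  0.3]
row [ 0.015 -0.007 -0.004] [-0.    -0.001  0.007]
64 t 5.53 pos [0.5844 0.1712 0.2356] rpy [-3.141e+00 -1.000e-03 -4.260e-01] q [ 0.19  0.3   1.46 -0.    1.38  2.19] F [-0.4  0.2  0.3]
row [ 0.037 -0.009 -0.004] [-0.    -0.001  0.018]
```

View pics/w5.png

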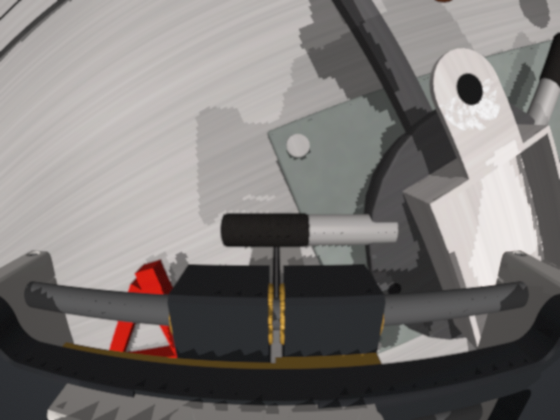

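Emit:
move_arm:
  increments:
    - [[0,-0.15,0,0,0,0,0],[0,-0.3,0,0,0,0,0],[0,-0.3,0,-0.3,0,0,0],[0,-0.3,0,-0.6,0,0,0],[0,-0.3,0,-1,0,0,0],[0,-0.3,0,-1,0,0,0]]

```text
time: 6.08
tool_pos: [0.5584, 0.1843, 0.3456]
ee_rot: [-3.13, -0.015, -0.425]
wrist_force: [1.8, 0.7, 1.9]
width: 0.0006
```

Emit:
move_arm:
  increments:
    - [[0,0,0,-0.3,0,0,-0.08],[0,0,0.2,-0.6,0,0,-0.15],[0,0,0.4,-0.8,0,0,-0.2],[0,0,0.4,-0.8,0,0,-0.2],[0,0,0.4,-0.8,0,0,-0.2]]

```text
time: 6.5
tool_pos: [0.5403, 0.147, 0.4178]
ee_rot: [-3.14, -0.006, -0.114]
wrist_force: [0.0, -0.2, -0.5]
width: 0.0001
```

```bash
python3 look.py 6; python3 - <<'E'
from plan import *
plan(.55,.05,.43,0)
p,d=robot.snapshot("wrist"); cv2.imwrite("pics/w6.png",p[:,:,::-1]); np.save("pics/w6.npy",d)
E
```

```text
6.5 [0.5403 0.147  0.4178] [-3.14  -0.006 -0.114] [ 0.  -0.2 -0.5]
right 127 -54.46 -54.37
rear 144 -174.55 -174.67
ear 113 5.85 0.09946119973669394
torch 341 5.13 5.36
t 6.55 pos [0.5403 0.1474 0.4156] rpy [-3.141e+00 -2.000e-03 -1.130e-01] q [0.16 0.11 1.33 0.   1.7  1.85] F [-0.7  0.6 -0.7]
row [ 0.207  0.957 -0.144] [-0.001 -0.001 -0.072]
```

View pics/w6.png

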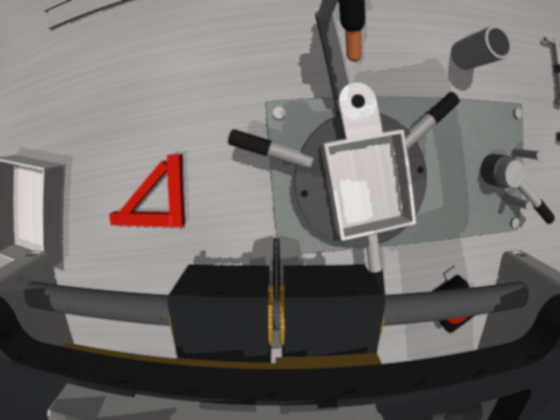

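View pics/t6.png

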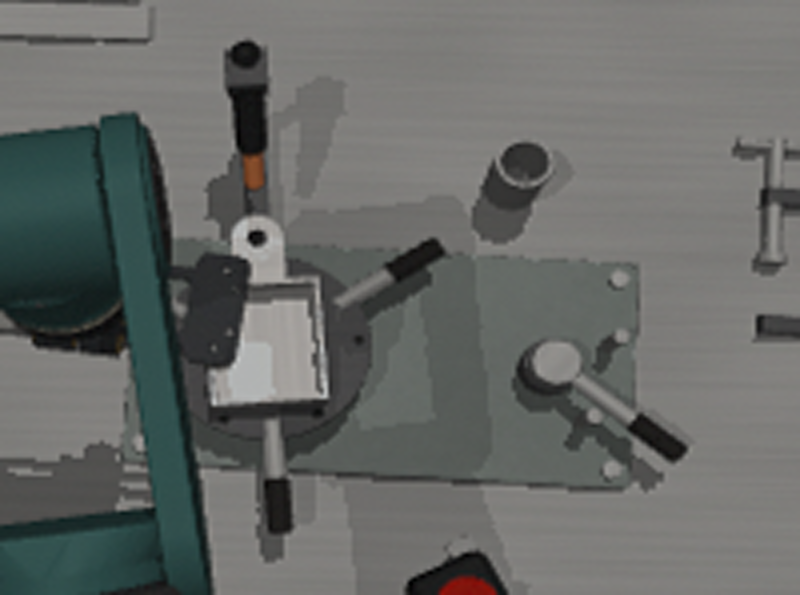

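```bash
cat > wr.py <<'E'
from plan import *
def wworld(d,c):
    K=c["mtx"]; v,u=np.mgrid[0:d.shape[0],0:d.shape[1]]
    x=(u-K[0,2])/K[0,0]; y=(v-K[1,2])/K[1,1]; r=np.hypot(x,y)+1e-9
    s=np.tan(r)/r; P=np.stack([x*s*d,y*s*d,d],-1); return (P-c["t"])@c["R"]
def wana(d,c,c0=(.5488,.0505)):
    W=wworld(d,c); h=W[...,2];P=W[...,:2]; ok=d>0
    ax=np.array(c0)
    r=np.hypot(*(P-ax).transpose(2,0,1)); a=np.degrees(np.arctan2(P[...,1]-ax[1],P[...,0]-ax[0]))
    lines=[]
    for nm,lo,hi in [("right",-75,-35),("rear",-179.9,-160),("left",50,80)]:
        k=ok&(r>.082)&(r<.147)&(abs(h-.061)<.01)&(a>lo)&(a<hi); q=P[k]
        if k.sum()<60: continue
        mu=q.mean(0); v=np.linalg.svd(q-mu,full_matrices=False)[2][0]; v*=np.sign(v@(mu-ax)); lines.append((mu,v))
        print(nm,k.sum(),h[k].mean().round(4),np.degrees(np.arctan2(*(mu-ax)[::-1])).round(2),np.degrees(np.arctan2(*v[::-1])).round(2))
    if len(lines)>1:
        A=np.array([[-v[1],v[0]] for m,v in lines]); b=np.array([A[i]@lines[i][0] for i in range(len(lines))])
        print("arms meet",np.linalg.lstsq(A,b,rcond=None)[0])
    k=ok&(r>.07)&(r<.102)&(abs(h-.092)<.006)&(abs(a-5)<30); q=P[k]
    print("ear",k.sum(),h[k].mean(),np.degrees(np.arctan2(*(q.mean(0)-ax)[::-1])),r[k].max())
    kk=k&(r>.085); print("ear outer",np.degrees(np.arctan2(*(P[kk].mean(0)-ax)[::-1])))
    k=ok&(r<.072)&(abs(h-.094)<.005); q=P[k].astype(np.float32); rc=cv2.minAreaRect(q*1000); print("tray rect",rc)
    k=ok&(r>.105)&(r<.21)&(h>.1)&(h<.19)&(abs(a-5)<10); q=P[k]; mu=q.mean(0); print("torch",k.sum(),np.degrees(np.arctan2(*(mu-ax)[::-1])),r[k].min(), q[r[k].argsort()[:10]].mean(0))
    k=k&(r<.14); print("nozzle",k.sum(),np.degrees(np.arctan2(*(P[k].mean(0)-ax)[::-1])))
E
python3 - <<'E'
from wr import *
d=np.load("pics/w6.npy"); wana(d,robot.camera_params("wrist"))
E
```

```text
right 778 0.0609 -52.46 -54.3
rear 402 0.0618 -174.91 -166.57
left 1023 0.0609 65.2 65.56
arms meet [0.54986813 0.06178969]
ear 1116 0.09232412199979963 6.907157478955496 0.10156373788316152
ear outer 6.673636361545018
tray rect ((561.1995239257812, 52.749839782714844), (118.77120971679688, 80.96131134033203), 6.001670837402344)
torch 1236 6.391454099589324 0.11867369342408153 [0.66739417 0.06280181]
nozzle 413 6.233162585115648
```

```bash
python3 - <<'E'
from wr import *
d=np.load("pics/w6.npy"); c=robot.camera_params("wrist"); W=wworld(d,c); h=W[...,2];P=W[...,:2]; ok=d>0
ax=np.array([.5488,.0525])
for it in range(4):
    r=np.hypot(*(P-ax).transpose(2,0,1)); a=np.degrees(np.arctan2(P[...,1]-ax[1],P[...,0]-ax[0])); L=[]
    for lo,hi in [(-65,-45),(55,75)]:
        k=ok&(r>.082)&(r<.147)&(abs(h-.061)<.01)&(a>lo)&(a<hi); q=P[k]; mu=q.mean(0); v=np.linalg.svd(q-mu,full_matrices=False)[2][0]; v*=np.sign(v@(mu-ax)); L.append((mu,v))
    A=np.array([[-v[1],v[0]] for m,v in L]); b=np.array([A[i]@L[i][0] for i in range(2)]); ax=np.linalg.solve(A,b)
    print(ax,[np.degrees(np.arctan2(*v[::-1])) for m,v in L])
# tray walls
r=np.hypot(*(P-ax).transpose(2,0,1)); k=ok&(abs(h-.094)<.006)&(r<.11)
u=np.array([np.cos(np.radians(5.6)),np.sin(np.radians(5.6))]); n=np.array([-u[1],u[0]])
s=(P-ax)@u; t=(P-ax)@n
for nm,m in [("wall+",k&(abs(t-.0385)<.006)&(abs(s)<.04)),("wall-",k&(abs(t+.0385)<.006)&(abs(s)<.04))]:
    f=np.polyfit(s[m],t[m],1); print(nm,m.sum(),f, 5.6+np.degrees(np.arctan(f[0])))
for s0 in [.06,.07,.08,.09]:
    m=k&(abs(s-s0)<.004)&(abs(t)<.03); print("ear",s0,t[m].min(),t[m].max(),(t[m].min()+t[m].max())/2)
kt=ok&(h>.1)&(h<.19)&(s>.1)&(s<.21)&(abs(t)<.03)
for s0 in [.12,.125,.13,.135,.14,.15,.16]:
    m=kt&(abs(s-s0)<.004); 
    if m.sum()>5: print("torch",s0,m.sum(),h[m].mean().round(4),t[m].min().round(4),t[m].max().round(4),((t[m].min()+t[m].max())/2).round(4))
E
```

```text
[0.55107325 0.05390913] [np.float64(-54.39411135619802), np.float64(65.5170306849587)]
[0.55110325 0.05348298] [np.float64(-54.28240769741987), np.float64(65.61105081124805)]
[0.55093192 0.05344379] [np.float64(-54.19704596062953), np.float64(65.54238835773172)]
[0.55094809 0.05341157] [np.float64(-54.19281424307003), np.float64(65.55779753773874)]
wall+ 303 [0.00260633 0.03694751] 5.749331339261939
wall- 349 [ 0.00273861 -0.03953683] 5.756910215317667
ear 0.06 -0.019563965632787367 0.016772690800222402 -0.0013956374162824824
ear 0.07 -0.01920916124634622 0.016661664274690246 -0.0012737484858279871
ear 0.08 -0.019951374438245736 0.01719267876138271 -0.001379347838431513
ear 0.09 -0.018050693241143997 0.015645975852747563 -0.0012023586941982169
torch 0.12 135 0.113 -0.0086 0.0044 -0.0021
torch 0.125 163 0.1163 -0.0093 0.0044 -0.0024
torch 0.13 168 0.1202 -0.0093 0.0046 -0.0023
torch 0.135 176 0.1246 -0.0097 0.0046 -0.0025
torch 0.14 228 0.1315 -0.0114 0.0061 -0.0027
torch 0.15 298 0.1405 -0.0138 0.0085 -0.0027
torch 0.16 180 0.1462 -0.0124 0.0082 -0.0021
```

Emit:
move_arm:
  increments:
    - [[0,-0.05,0.3,0,0,0,0.07],[0,-0.1,0.6,0,0,0,0.14],[0,-0.15,1,0,0,0,0.21],[0,-0.15,1,0,0,0,0.28],[0,-0.15,1,0,0,0,0.32]]

```text
time: 7.02
tool_pos: [0.5141, 0.0483, 0.4132]
ee_rot: [3.14, 0.003, -0.622]
wrist_force: [0.3, -0.4, -0.1]
width: 0.0006
```

```bash
cat >> plan.py <<'E'
def lever(th_deg,off,R=.098,c=(.5384,-.1554)):
    t=np.radians(th_deg); u=np.array([np.cos(t),np.sin(t)]); n=np.array([-u[1],u[0]])
    return (*(np.array(c)+R*u-off*n),t+np.pi/2)
E
python3 - <<'E'
from plan import *
x,y,yaw=lever(-125.4,.045); print(x,y,yaw); plan(x,y,.34,yaw)
E
```

```text
0.44494969430263254 -0.20921487122597776 -0.6178465552059929
t 7.02 pos [0.5141 0.0483 0.4132] rpy [ 3.14e+00  3.00e-03 -6.22e-01] q [-0.02  0.01  1.43  0.    1.7   2.18] F [ 0.3 -0.4 -0.1]
row [0.941 2.494 0.734] [ 0.001  0.002 -0.003]
```

Emit:
move_arm:
  increments:
    - [[0,0.12,0.33,0,0,0,0],[0,0.24,0.66,0,0,0,0],[0,0.37,1,0,0,0,0],[0,0.37,1,0,0,0,0]]

```text
time: 7.35
tool_pos: [0.4861, -0.0573, 0.4132]
ee_rot: [3.137, 0.002, -0.62]
wrist_force: [0.0, 0.3, -0.6]
width: 0.0006
```

Emit:
move_arm:
  increments:
    - [[0,0.12,0.33,0.1,0,0,0],[0,0.24,0.66,0.2,0,0,0],[0,0.37,1,0.3,0,0,0],[0,0.37,1,0.3,0,0,0]]

```text
time: 7.68
tool_pos: [0.4583, -0.1601, 0.381]
ee_rot: [3.138, 0.006, -0.62]
wrist_force: [0.4, 0.7, -0.7]
width: 0.0004
```

Emit:
move_arm:
  increments:
    - [[0,0.1,0.25,0.2,0,0,0],[0,0.2,0.49,0.43,0,0,0],[0,0.2,0.49,0.43,0,0,0],[0,0.2,0.49,0.43,0,0,0]]

```text
time: 8.02
tool_pos: [0.4476, -0.2076, 0.3396]
ee_rot: [-3.141, 0.006, -0.615]
wrist_force: [0.3, 1.4, 0.5]
width: 0.0005
```

```bash
python3 - <<'E'
from plan import *
x,y,yaw=lever(-125.4,.045); plan(x,y,.236,yaw)
p,d=robot.snapshot("wrist"); cv2.imwrite("pics/w7.png",p[:,:,::-1]); np.save("pics/w7.npy",d)
E
python3 look.py 7
```

```text
t 8.02 pos [ 0.4476 -0.2076  0.3396] rpy [-3.141  0.006 -0.615] q [-0.55 -0.01  1.61  0.    1.56  1.64] F [0.3 1.4 0.5]
row [-0.006  0.029  1.036] [-0.001  0.004  0.002]
8.0667 [ 0.448  -0.2072  0.3413] [-3.14e+00  3.00e-03 -6.14e-01] [-0.4 -0.4 -0.7]
right 128 -54.47 -54.51
rear 143 -174.53 -174.95
left 131 66.2 66.3
ear 115 5.85 0.10088917856845707
torch 340 5.13 5.33
```

View pics/w7.png

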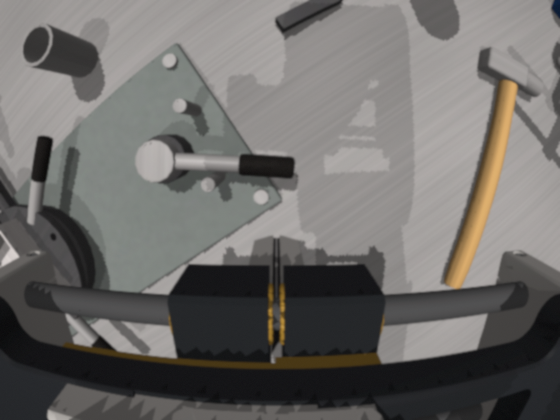

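View pics/t7.png

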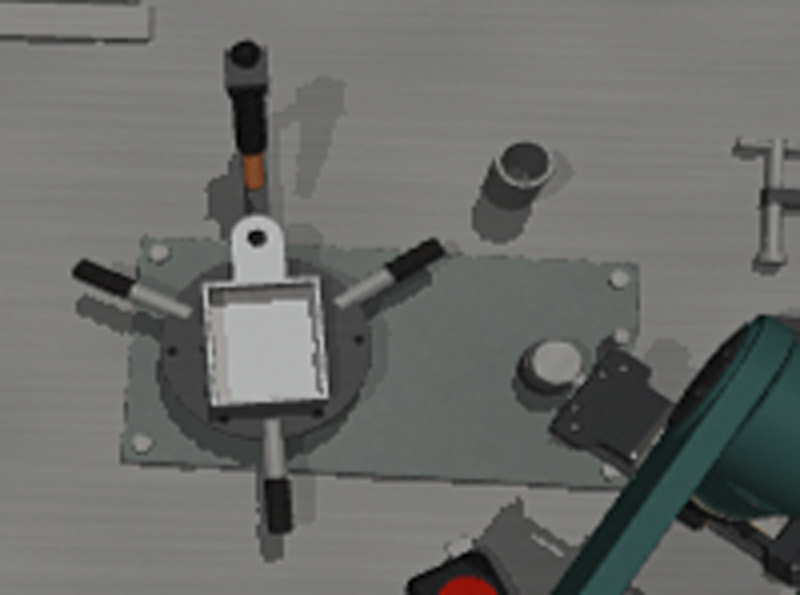

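Emit:
move_arm:
  increments:
    - [[0,0,0.03,0.25,0,0,0],[0,0,0.03,0.5,0,0,0],[0,0,0.03,0.75,0,0,0],[0,0,0.03,1,0,0,0],[0,0,0.03,1,0,0,0],[0,0,0.03,1,0,0,0]]

```text
time: 8.62
tool_pos: [0.4462, -0.2093, 0.2426]
ee_rot: [-3.141, 0.002, -0.612]
wrist_force: [1.0, -0.5, -0.5]
width: 0.0004
```

```bash
python3 - <<'E'
from plan import *
for th,off in [(-125.4,.02),(-120,.017),(-115,.017),(-110,.017),(-105,.017),(-100,.017),(-95,.017),(-90,.017),(-85,.017),(-80,.017)]:
    x,y,yaw=lever(th,off); print(th,end=' ');plan(x,y,.236,yaw)
E
```

```text
-125.4 t 8.62 pos [ 0.4462 -0.2093  0.2426] rpy [-3.141e+00  2.000e-03 -6.120e-01] q [-0.55  0.05  1.74  0.    1.35  1.63] F [ 1.  -0.5 -0.5]
row [0.239 0.008 0.066] [-0.     0.001  0.004]
-120 t 8.62 pos [ 0.4462 -0.2093  0.2426] rpy [-3.141e+00  2.000e-03 -6.120e-01] q [-0.55  0.05  1.74  0.    1.35  1.63] F [ 1.  -0.5 -0.5]
row [0.362 0.021 0.066] [-0.     0.001 -0.056]
-115 t 8.62 pos [ 0.4462 -0.2093  0.2426] rpy [-3.141e+00  2.000e-03 -6.120e-01] q [-0.55  0.05  1.74  0.    1.35  1.63] F [ 1.  -0.5 -0.5]
row [0.449 0.024 0.066] [-0.     0.001 -0.112]
-110 t 8.62 pos [ 0.4462 -0.2093  0.2426] rpy [-3.141e+00  2.000e-03 -6.120e-01] q [-0.55  0.05  1.74  0.    1.35  1.63] F [ 1.  -0.5 -0.5]
row [0.536 0.02  0.066] [-0.     0.001 -0.167]
-105 t 8.62 pos [ 0.4462 -0.2093  0.2426] rpy [-3.141e+00  2.000e-03 -6.120e-01] q [-0.55  0.05  1.74  0.    1.35  1.63] F [ 1.  -0.5 -0.5]
row [0.622 0.008 0.065] [-0.     0.001 -0.223]
-100 t 8.62 pos [ 0.4462 -0.2093  0.2426] rpy [-3.141e+00  2.000e-03 -6.120e-01] q [-0.55  0.05  1.74  0.    1.35  1.63] F [ 1.  -0.5 -0.5]
row [ 0.706 -0.011  0.065] [-0.     0.001 -0.279]
-95 t 8.62 pos [ 0.4462 -0.2093  0.2426] rpy [-3.141e+00  2.000e-03 -6.120e-01] q [-0.55  0.05  1.74  0.    1.35  1.63] F [ 1.  -0.5 -0.5]
row [ 0.789 -0.037  0.065] [-0.001  0.001 -0.334]
-90 t 8.62 pos [ 0.4462 -0.2093  0.2426] rpy [-3.141e+00  2.000e-03 -6.120e-01] q [-0.55  0.05  1.74  0.    1.35  1.63] F [ 1.  -0.5 -0.5]
row [ 0.869 -0.071  0.065] [-0.001  0.001 -0.39 ]
-85 t 8.62 pos [ 0.4462 -0.2093  0.2426] rpy [-3.141e+00  2.000e-03 -6.120e-01] q [-0.55  0.05  1.74  0.    1.35  1.63] F [ 1.  -0.5 -0.5]
row [ 0.946 -0.111  0.065] [-0.001  0.001 -0.445]
-80 t 8.62 pos [ 0.4462 -0.2093  0.2426] rpy [-3.141e+00  2.000e-03 -6.120e-01] q [-0.55  0.05  1.74  0.    1.35  1.63] F [ 1.  -0.5 -0.5]
row [ 1.019 -0.158  0.065] [-0.001  0.001 -0.501]
```

Emit:
move_arm:
  increments:
    - [[0,0.12,0,0.05,0,0,0],[0,0.23,0.01,0.05,0,0,0],[0,0.32,0.02,0.05,0,0,-0.03],[0,0.41,0.02,0.05,0,0,-0.085],[0,0.5,0.02,0.05,0,0,-0.14],[0,0.58,0.01,0.05,0,0,-0.195],[0,0.66,0,0.05,0,0,-0.25],[0,0.71,-0.01,0.05,0,0,-0.28]]

```text
time: 9.28
tool_pos: [0.5055, -0.2507, 0.2402]
ee_rot: [3.14, -0.002, -0.17]
wrist_force: [-1.6, 0.2, -1.9]
width: 0.0003
```

```bash
python3 - <<'E'
from plan import *
for th in [-95,-90,-85,-80,-76,-72]:
    x,y,yaw=lever(th,.017); print(th,end=' ');plan(x,y,.236,yaw)
p,d=robot.snapshot("wrist"); cv2.imwrite("pics/w8.png",p[:,:,::-1])
E
```

```text
-95 t 9.28 pos [ 0.5055 -0.2507  0.2402] rpy [ 3.14e+00 -2.00e-03 -1.70e-01] q [-0.56  0.21  1.57 -0.    1.36  1.18] F [-1.6  0.2 -1.9]
row [ 0.075 -0.005  0.042] [ 0.001 -0.001 -0.053]
-90 t 9.28 pos [ 0.5055 -0.2507  0.2402] rpy [ 3.14e+00 -2.00e-03 -1.70e-01] q [-0.56  0.21  1.57 -0.    1.36  1.18] F [-1.6  0.2 -1.9]
row [ 0.161 -0.001  0.042] [ 0.001 -0.001 -0.108]
-85 t 9.28 pos [ 0.5055 -0.2507  0.2402] rpy [ 3.14e+00 -2.00e-03 -1.70e-01] q [-0.56  0.21  1.57 -0.    1.36  1.18] F [-1.6  0.2 -1.9]
row [ 0.248 -0.004  0.043] [ 0.001 -0.001 -0.164]
-80 t 9.28 pos [ 0.5055 -0.2507  0.2402] rpy [ 3.14e+00 -2.00e-03 -1.70e-01] q [-0.56  0.21  1.57 -0.    1.36  1.18] F [-1.6  0.2 -1.9]
row [ 0.334 -0.015  0.043] [ 0.001 -0.001 -0.219]
-76 t 9.28 pos [ 0.5055 -0.2507  0.2402] rpy [ 3.14e+00 -2.00e-03 -1.70e-01] q [-0.56  0.21  1.57 -0.    1.36  1.18] F [-1.6  0.2 -1.9]
row [ 0.402 -0.03   0.043] [ 0.001 -0.001 -0.264]
-72 t 9.28 pos [ 0.5055 -0.2507  0.2402] rpy [ 3.14e+00 -2.00e-03 -1.70e-01] q [-0.56  0.21  1.57 -0.    1.36  1.18] F [-1.6  0.2 -1.9]
row [ 0.469 -0.049  0.043] [ 0.001 -0.001 -0.308]
```

View pics/w8.png

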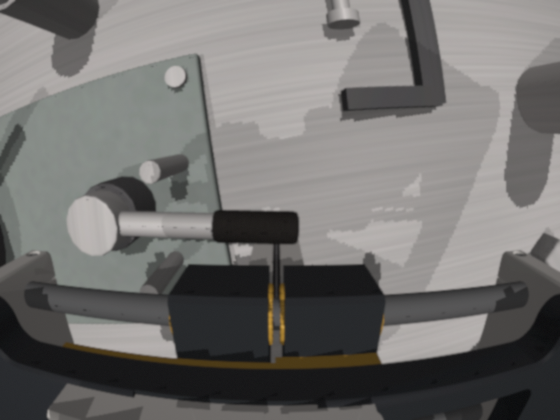

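Emit:
move_arm:
  increments:
    - [[0,0.08,0,0.03,0,0,-0.05],[0,0.16,0,0.03,0,0,-0.1],[0,0.22,0,0.03,0,0,-0.14],[0,0.27,0,0.03,0,0,-0.18],[0,0.3,-0.01,0.03,0,0,-0.2],[0,0.3,-0.01,0.03,0,0,-0.2]]

```text
time: 9.83
tool_pos: [0.5353, -0.2549, 0.2373]
ee_rot: [3.139, -0.003, 0.14]
wrist_force: [-0.6, -0.1, 1.2]
width: 0.0002
```

```bash
python3 - <<'E'
from plan import *
for th in [-80,-78,-76,-74,-72,-70]:
    x,y,yaw=lever(th,.017); print(th,end=' ');plan(x,y,.236,yaw)
p,d=robot.snapshot("wrist"); cv2.imwrite("pics/w9.png",p[:,:,::-1])
E
```

```text
-80 t 9.83 pos [ 0.5353 -0.2549  0.2373] rpy [ 3.139e+00 -3.000e-03  1.400e-01] q [-0.54  0.27  1.5  -0.    1.37  0.89] F [-0.6 -0.1  1.2]
row [0.034 0.005 0.013] [ 0.002 -0.002 -0.022]
-78 t 9.83 pos [ 0.5353 -0.2549  0.2373] rpy [ 3.139e+00 -3.000e-03  1.400e-01] q [-0.54  0.27  1.5  -0.    1.37  0.89] F [-0.6 -0.1  1.2]
row [0.068 0.009 0.013] [ 0.002 -0.002 -0.044]
-76 t 9.83 pos [ 0.5353 -0.2549  0.2373] rpy [ 3.139e+00 -3.000e-03  1.400e-01] q [-0.54  0.27  1.5  -0.    1.37  0.89] F [-0.6 -0.1  1.2]
row [0.103 0.012 0.013] [ 0.002 -0.002 -0.066]
-74 t 9.83 pos [ 0.5353 -0.2549  0.2373] rpy [ 3.139e+00 -3.000e-03  1.400e-01] q [-0.54  0.27  1.5  -0.    1.37  0.89] F [-0.6 -0.1  1.2]
row [0.138 0.013 0.013] [ 0.002 -0.002 -0.088]
-72 t 9.83 pos [ 0.5353 -0.2549  0.2373] rpy [ 3.139e+00 -3.000e-03  1.400e-01] q [-0.54  0.27  1.5  -0.    1.37  0.89] F [-0.6 -0.1  1.2]
row [0.172 0.014 0.013] [ 0.002 -0.002 -0.111]
-70 t 9.83 pos [ 0.5353 -0.2549  0.2373] rpy [ 3.139e+00 -3.000e-03  1.400e-01] q [-0.54  0.27  1.5  -0.    1.37  0.89] F [-0.6 -0.1  1.2]
row [0.207 0.013 0.013] [ 0.002 -0.002 -0.133]
```

View pics/w9.png

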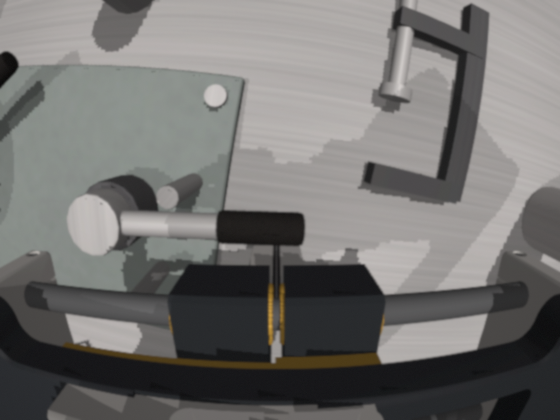

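Close to the stop (post at (170,192), lever at (170,222)). Small steps now, watching force.

Emit:
move_arm:
  increments:
    - [[0,0.03,0,0,0,0,-0.02],[0,0.06,0.01,0,0,0,-0.04],[0,0.08,0.01,0,0,0,-0.055],[0,0.08,0.01,0,0,0,-0.055]]

```text
time: 10.22
tool_pos: [0.5418, -0.2548, 0.2365]
ee_rot: [3.14, 0.002, 0.226]
wrist_force: [-6.0, -0.4, 3.9]
width: 0.0005
```

Emit:
move_arm:
  increments:
    - [[0,0.01,0,0,0,0,-0.01],[0,0.02,0,0,0,0,-0.015],[0,0.03,0,0,0,0,-0.02],[0,0.03,0,0,0,0,-0.02]]

```text
time: 10.55
tool_pos: [0.543, -0.2549, 0.2365]
ee_rot: [3.141, 0.008, 0.257]
wrist_force: [-12.2, -2.7, 7.5]
width: 0.001
```

```bash
python3 - <<'E'
from plan import *
for th in [-76,-74,-72,-70]:
    x,y,yaw=lever(th,.017); print(th,end=' ');plan(x,y,.236,yaw)
p,d=robot.snapshot("wrist"); cv2.imwrite("pics/w10.png",p[:,:,::-1])
E
```

```text
-76 t 10.55 pos [ 0.543  -0.2549  0.2365] rpy [3.141 0.008 0.257] q [-0.53  0.29  1.48 -0.01  1.38  0.78] F [-12.2  -2.7   7.5]
row [0.026 0.004 0.005] [0.001 0.005 0.008]
-74 t 10.55 pos [ 0.543  -0.2549  0.2365] rpy [3.141 0.008 0.257] q [-0.53  0.29  1.48 -0.01  1.38  0.78] F [-12.2  -2.7   7.5]
row [0.06  0.01  0.004] [ 0.     0.005 -0.014]
-72 t 10.55 pos [ 0.543  -0.2549  0.2365] rpy [3.141 0.008 0.257] q [-0.53  0.29  1.48 -0.01  1.38  0.78] F [-12.2  -2.7   7.5]
row [0.095 0.014 0.004] [ 0.     0.005 -0.037]
-70 t 10.55 pos [ 0.543  -0.2549  0.2365] rpy [3.141 0.008 0.257] q [-0.53  0.29  1.48 -0.01  1.38  0.78] F [-12.2  -2.7   7.5]
row [0.129 0.018 0.004] [ 0.     0.005 -0.059]
```

View pics/w10.png

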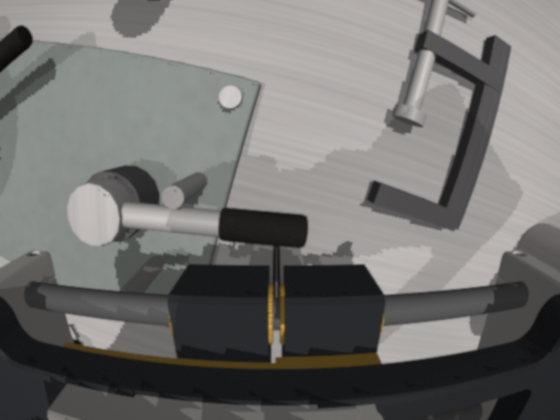

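Emit:
move_arm:
  increments:
    - [[0,-0.15,0,0,0,0,0],[0,-0.35,0,0,0,0,0],[0,-0.35,0,0,0,0,0],[0,-0.35,0,-0.3,0,0,0],[0,-0.35,0,-0.6,0,0,0],[0,-0.35,0,-1,0,0,0],[0,-0.35,0,-1,0,0,0]]

```text
time: 11.18
tool_pos: [0.5133, -0.2633, 0.3452]
ee_rot: [3.129, -0.013, 0.258]
wrist_force: [0.4, -0.3, 1.6]
width: 0.0003
```

Emit:
move_arm:
  increments:
    - [[0,-0.3,0,-0.3,0,0,0],[0,-0.6,0,-0.6,0,0,0],[0,-1,0,-0.7,0,0,0],[0,-1,0,-0.7,0,0,0],[0,-1,0,-0.7,0,0,0]]

```text
time: 11.6
tool_pos: [0.414, -0.2886, 0.4072]
ee_rot: [3.137, -0.004, 0.256]
wrist_force: [0.3, 0.3, -0.4]
width: 0.0007
```

```bash
python3 look.py 11; python3 - <<'E'
from plan import *
d=np.load("pics/t11.npy"); W=world("top",d);h=W[...,2];P=W[...,:2]; pv=np.array([.5384,-.1554]); r=np.hypot(*(P-pv).transpose(2,0,1))
k=(r>.07)&(r<.125)&(abs(h-.062)<.01)&(P[...,1]<-.2); q=P[k]; print(k.sum(),q.mean(0),np.degrees(np.arctan2(*(q.mean(0)-pv)[::-1])))
p,d=robot.snapshot("wrist"); cv2.imwrite("pics/w11.png",p[:,:,::-1])
E
```

```text
11.6 [ 0.414  -0.2886  0.4072] [ 3.137 -0.004  0.256] [ 0.3  0.3 -0.4]
right 127 -54.48 -54.59
rear 143 -174.6 -174.75
left 131 66.13 64.99
ear 117 5.83 0.09967118504713189
torch 341 5.14 5.26
97 [ 0.5555757  -0.24446244] -79.08450860724395
```

View pics/t11.png

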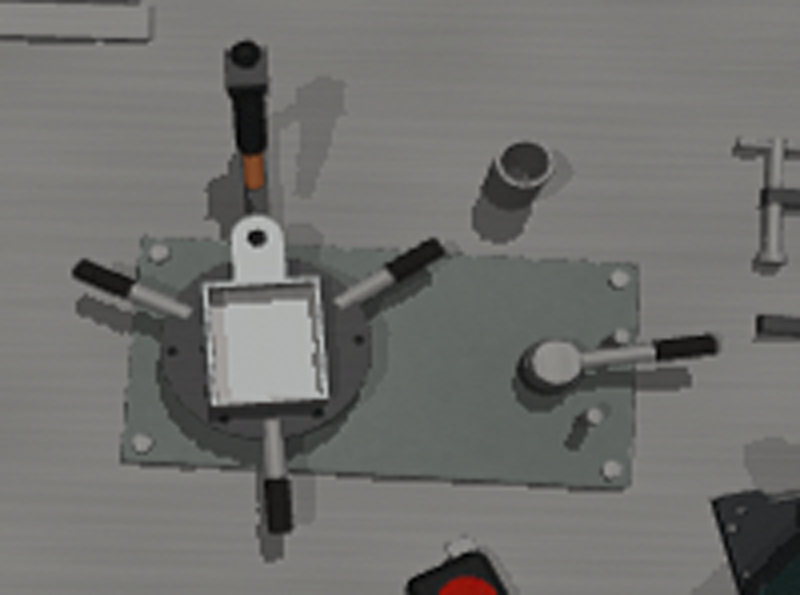

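View pics/w11.png

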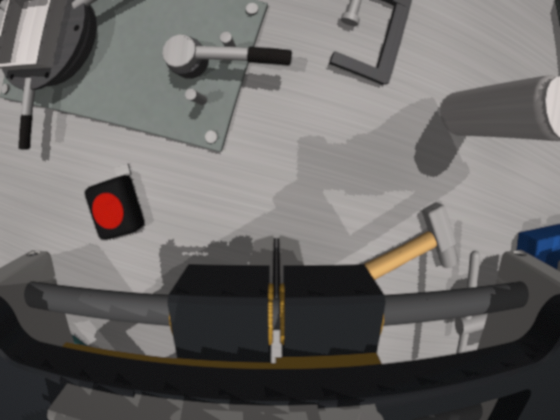

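```bash
python3 - <<'E'
from plan import *
pv=np.array([.5384,-.1554])
for f in ["top0","t11"]:
    d=np.load(f"pics/{f}.npy"); W=world("top",d);h=W[...,2];P=W[...,:2]; r=np.hypot(*(P-pv).transpose(2,0,1)); a=np.degrees(np.arctan2(P[...,1]-pv[1],P[...,0]-pv[0]))
    lo,hi=(-140,-110) if f=="top0" else (-100,-70)
    k=(r>.065)&(r<.118)&(abs(h-.062)<.01)&(a>lo)&(a<hi); q=P[k];mu=q.mean(0);v=np.linalg.svd(q-mu,full_matrices=False)[2][0]
    print(f,k.sum(),np.degrees(np.arctan2(*(mu-pv)[::-1])),np.degrees(np.arctan2(v[1],v[0])),r[k].max())
    for lo,hi in [(-75,-50),(-140,-100)]:
        k=(r>.04)&(r<.062)&(h>.058)&(h<.075)&(a>lo)&(a<hi); print(" post",k.sum(),P[k].mean(0),h[k].mean(),a[k].mean())
p,d=robot.snapshot("scene"); cv2.imwrite("pics/s11.png",cv2.resize(p[170:330,150:390,::-1],None,fx=3.3,fy=3.3,interpolation=cv2.INTER_CUBIC))
E
```

```text
top0 106 -129.36123928219837 -128.93236043082965 0.11121867248074863
 post 17 [ 0.56329784 -0.19814221] 0.06677910615090663 -59.794146485699805
 post 34 [ 0.50616241 -0.19454068] 0.061863213565949086 -129.46423985264838
t11 105 -78.95080925125731 -82.46590413054008 0.11287426234034635
 post 30 [ 0.55907455 -0.19993551] 0.06473488501917304 -65.06303041536452
 post 0 [nan nan] nan nan<stdin>:9: RuntimeWarning: Mean of empty slice.
  ret = um.true_divide(
  ret = ret.dtype.type(ret / rcount)
```

View pics/s11.png

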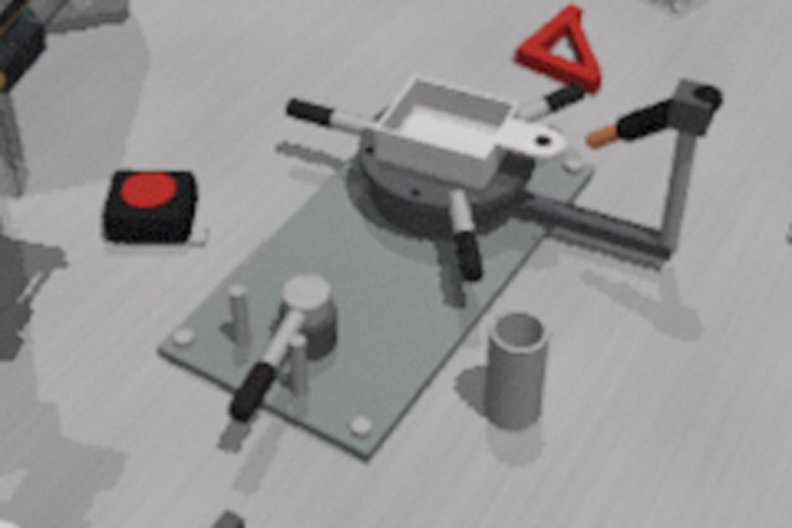

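Emit:
move_arm:
  increments:
    - [[0,0.3,0,0.2,0,0,0],[0,0.6,0,0.4,0,0,0],[0,0.95,0,0.7,0,0,0],[0,0.95,0,0.7,0,0,0],[0,0.95,0,0.7,0,0,0]]

```text
time: 12.17
tool_pos: [0.5081, -0.2625, 0.3297]
ee_rot: [-3.135, 0.006, 0.262]
wrist_force: [-1.2, -0.4, 0.0]
width: 0.0002
```

```bash
python3 - <<'E'
from plan import *
for off in [.045,.02]:
  x,y,yaw=lever(-77.5,off); plan(x,y,.236,yaw)
p,d=robot.snapshot("wrist"); cv2.imwrite("pics/w12.png",cv2.resize(p[:,:,::-1][100:300,30:330],None,fx=2.6,fy=2.6,interpolation=cv2.INTER_CUBIC))
E
```

```text
t 12.17 pos [ 0.5081 -0.2625  0.3297] rpy [-3.135  0.006  0.262] q [-0.58  0.16  1.43  0.    1.55  0.73] F [-1.2 -0.4  0. ]
row [0.083 0.01  0.937] [-0.004  0.004  0.028]
t 12.17 pos [ 0.5081 -0.2625  0.3297] rpy [-3.135  0.006  0.262] q [-0.58  0.16  1.43  0.    1.55  0.73] F [-1.2 -0.4  0. ]
row [0.333 0.021 0.935] [-0.004  0.004  0.028]
```

View pics/w12.png

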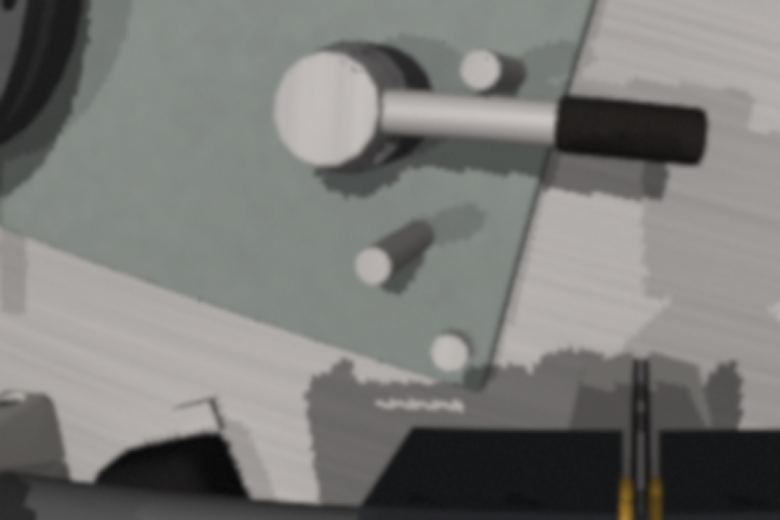

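Emit:
move_arm:
  increments:
    - [[0,0,0,0.25,0,0,0],[0,0,0,0.5,0,0,0],[0,0,0,0.75,0,0,0],[0,0,0,0.92,0,0,0],[0,0.1,0,0.92,0,0,0],[0,0.2,0.01,0.92,0,0,0],[0,0.3,0.02,0.92,0,0,0],[0,0.33,0.02,0.92,0,0,0]]

```text
time: 12.88
tool_pos: [0.541, -0.258, 0.2456]
ee_rot: [3.138, -0.003, 0.259]
wrist_force: [-3.0, -0.8, 3.3]
width: 0.0006
```

```bash
python3 - <<'E'
from plan import *
x,y,yaw=lever(-77.5,.017); plan(x,y,.236,yaw)
E
```

```text
t 12.88 pos [ 0.541  -0.258   0.2456] rpy [ 3.138e+00 -3.000e-03  2.590e-01] q [-0.54  0.27  1.47 -0.    1.39  0.77] F [-3.  -0.8  3.3]
row [ 0.027 -0.026  0.096] [ 0.003 -0.002  0.026]
```

Emit:
move_arm:
  increments:
    - [[0,0.02,0,0.03,0,0,0],[0,0.04,0,0.05,0,0,0],[0,0.05,0,0.05,0,0,0],[0,0.06,0,0.05,0,0,0],[0,0.06,0,0.05,0,0,0],[0,0.06,0,0.05,0,0,0]]

```text
time: 13.38
tool_pos: [0.5431, -0.2574, 0.2393]
ee_rot: [3.14, 0.007, 0.257]
wrist_force: [-10.3, -2.2, 5.8]
width: 0.0004
```

```bash
python3 - <<'E'
from plan import *
x,y,yaw=lever(-77.5,.017); plan(x,y,.236,yaw)
E
```

```text
t 13.38 pos [ 0.5431 -0.2574  0.2393] rpy [3.14  0.007 0.257] q [-0.54  0.29  1.47 -0.01  1.39  0.78] F [-10.3  -2.2   5.8]
row [ 0.006 -0.026  0.033] [0.001 0.004 0.025]
```

Emit:
move_arm:
  increments:
    - [[0,0.02,0,0,0,0,0],[0,0.04,0,0,0,0,0],[0,0.04,0,0,0,0,0],[0,0.04,0,0,0,0,0]]

```text
time: 13.72
tool_pos: [0.5449, -0.2572, 0.2393]
ee_rot: [3.141, 0.015, 0.256]
wrist_force: [-18.8, -3.7, 10.2]
width: 0.0001
```

Emit:
move_arm:
  increments:
    - [[0,-0.15,0,0,0,0,0],[0,-0.4,0,0,0,0,0],[0,-0.4,0,0,0,0,0],[0,-0.4,0,-0.3,0,0,0],[0,-0.4,0,-0.6,0,0,0],[0,-0.4,0,-1,0,0,0],[0,-0.4,0,-1,0,0,0]]

```text
time: 14.3
tool_pos: [0.5118, -0.266, 0.3482]
ee_rot: [3.129, -0.013, 0.258]
wrist_force: [0.6, -0.0, 1.7]
width: 0.0002
```

Emit:
move_arm:
  increments:
    - [[0,-0.3,0,-0.3,0,0,0],[0,-0.6,0,-0.6,0,0,0],[0,-1,0,-0.7,0,0,0],[0,-1,0,-0.7,0,0,0],[0,-1,0,-0.7,0,0,0],[0,-1,0,-0.7,0,0,0]]

```text
time: 14.8
tool_pos: [0.4136, -0.2907, 0.4079]
ee_rot: [3.141, -0.002, 0.258]
wrist_force: [0.1, 0.6, 0.5]
width: 0.0006
```

```bash
python3 look.py 13; python3 - <<'E'
from plan import *
pv=np.array([.5384,-.1554])
d=np.load("pics/t13.npy"); W=world("top",d);h=W[...,2];P=W[...,:2]; r=np.hypot(*(P-pv).transpose(2,0,1)); a=np.degrees(np.arctan2(P[...,1]-pv[1],P[...,0]-pv[0]))
k=(r>.065)&(r<.118)&(abs(h-.062)<.01)&(a>-100)&(a<-70); print(np.degrees(np.arctan2(*(P[k].mean(0)-pv)[::-1])))
E
```

```text
14.8 [ 0.4136 -0.2907  0.4079] [ 3.141e+00 -2.000e-03  2.580e-01] [0.1 0.6 0.5]
right 129 -54.46 -54.43
rear 145 -174.55 -174.69
left 131 66.12 66.04
ear 117 5.82 0.10034037603676824
torch 341 5.15 5.4
-78.96089950981984
```

View pics/t13.png

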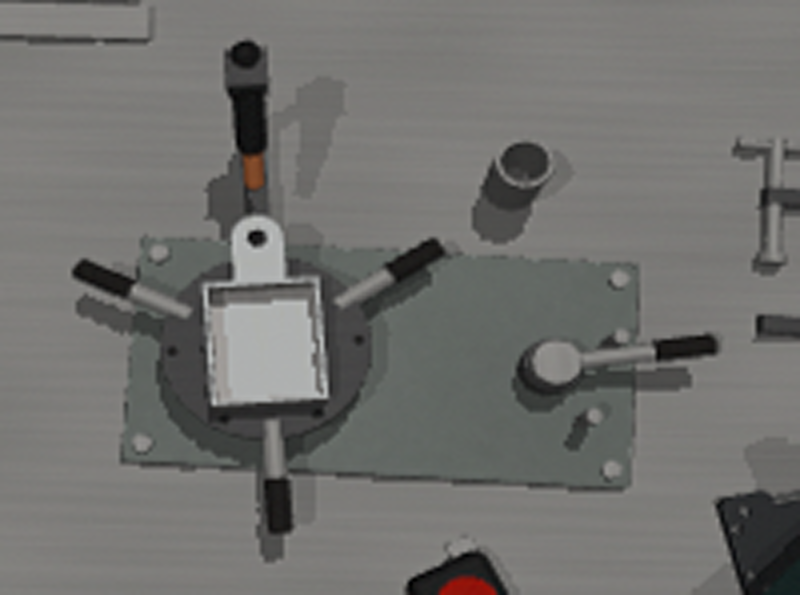

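Lever unchanged (-78.95° before and after the 19 N push), so it is on its stop, and the platter is unchanged. Handing in.

```bash
python3 -c "
from bench import robot
print(robot.close_job())"
```

```text
the job is handed in; nothing more can be done
None
```

I turned the platter until the ear points at the torch tip, then pushed the brake lever over to its far stop. I handed the job in at about 14.8 s, with the gripper clear of everything.

- **Platter:** I pushed spoke_left clockwise with the shut fingers, about 85° in all. My last top view put the ear at about 5.7° and the torch at about 5.0–5.15°. The wrist camera, used before braking, gave about 0.5° between them. So the ear is roughly 0.5–0.7° (about 1 mm at its tip) short of exact. I left it there because that is within the 2 mm calibration error. It did not move during the braking.
- **Brake:** The lever stopped against the post on the side away from the robot. I pushed it a second time up to about 19 N, and its measured angle stayed the same (-78.95° before, -78.96° after).
- **Check that disagreed:** Rough top-view depth angles hinted at a few mm between the lever and the stop post. The closer wrist picture and the second push both say it is against the stop.
- **Everything else:** The fingers touched only spoke_left and the lever sleeve. The torch reads the same angle as at the start. The nearby items look unmoved in the pictures, but I did not measure them.

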